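# Load the inclined dispensing nest and hang its ready tag

## Robot

A 6-joint arm with a two-finger parallel gripper is mounted at the origin on the work surface. World frame = base frame: x ahead of the robot, y to its left, z up, the work surface at z = 0. Lengths are in m, angles in degrees, forces in N, time in s.
With the tool pointing down it reaches from about 0.4 to 0.825 m from the base axis. Payload 7 kg.
Tool frame: the origin (TCP) lies midway between the tips of the shut fingers; the grasp point (between the pads) lies 19 mm behind it; z points along the fingers, y is the direction in which the jaws open and shut (so a half turn about z gives the same grasp; the last joint's range is limited). The gripper opens to 88 mm and grips with 3 to 60 N. Pads are 19 mm wide; open, the fingers measure 130 mm over their backs; the gripper's body (78 mm by 193 mm) begins 47 mm behind the grasp point.
Start: joints at [-55.285, 20.546, 0.682, 0, -70.136, -16.507], TCP at [0.211, -0.641, 0.192] pointing down, gripper open.
Joint ranges: [-176.03, 176.03], [-82.01, 121.73], [-58.28, 71.71], [-173.87, 95.51], [-174.79, -0.11], [-173.66, 173.66]. Speed limits (degrees/s): [136.94, 136.94, 172.46, 180, 180, 180].

## Interface

Orientations are given as [roll, pitch, yaw] about the fixed x, y, z axes, in that order (R = Rz(yaw) Ry(pitch) Rx(roll)).
In Python, from plant import r gives the robot as it stands. The module is installed in compiled form; this text tells all that it offers.
- The arm moves only by the tool send_rows, never from a script. Its argument "motion" is a list of rows, each an object with "travel": the shift along the tool's x, y, z in m, a list of three; "spin": the turn about the tool's z in degrees. In form: [{"travel": [tx, ty, tz], "spin": spin}, ...]. A call has 1 to 5 rows; each row shifts and turns the pose as measured when the row begins, along the tool's axes as they then stand; what a row does not reach is not made up. A row lasts 1/12 s, in which the tool goes at most 41.7 mm and 7.16 degrees, less where a joint would pass 70% of its speed; a pose out of reach is approached as far as the arm can. A call is refused whole if a number of a shift passes 0.0417 or a number of a turn 7.16, either way. A call with a gripper value outside its range is refused whole. "gripper" is the gripper command: -1 is shut, 1 is fully open, values between are in proportion, set as the call begins (left out, the last holds). The fingers move at their own pace and stop on an object; "squeeze" is the grip in N (left out, the last holds). Time passes only in rows, so rows that do not move let the fingers close. It gives the time, the measured TCP pose, the force and the opening at its end, in the units of the state.
- r.get_state(): the state, without advancing time (a new reading comes with each control period).
- r.capture(name): name is "scene" or "top" or "wrist"; returns (picture, depth): 420x560x3 uint8, blue, green, red; 420x560 float32, m along the optical axis (not along the pixel's ray), 0 where there is no reading.
- r.get_calibration(name): a dict with "fov_y" (degrees; the focal length in pixels is half the picture's height over the tangent of half this angle, whatever the lens; pixels are square), "cx", "cy" (the principal point, pixels), "k1" (the pictures are not rectified: a ray, as slopes to the right and down, at radius r is drawn at 1 + k1 r^2 times it, then the intrinsics apply), "origin" and "orientation" of the camera in the world. Camera axes: x right, y down, z forward; pixel columns grow to the right and rows downward; lengths in m; the calibration is good to about 2 mm. A picture is of the moment at which its call begins: read the wrist's pose just before it. get_calibration takes no time and is no camera call; for the wrist camera it gives the pose at the moment of the call.
- r.close_job(): hands the job in, once; it reports no verdict.
Trained networks look in the newest picture that a camera, given by its name, has taken for a name from the list of things; names that differ only in an ending like _2 or _b are one class to them, and where a whole thing is asked for, a point or a joint stands for the part that bears it (a point fixed in the world has none). Each returns a list of dicts, best first, with "conf" (0 to 1); they miss things now and then, are a little off and sometimes report something else, mostly with a low value. They report only what shows in the picture. A call takes as long as a camera call. They do not tell look-alikes from the thing itself.
- r.boxes_of(camera, target): "at" ([x, y, z] in m, in the coordinates of the camera as it stood for that picture, good to about 4 mm: the middle of the surface that is visible of it).
- r.pinpoint(camera, target): "at" ([x, y, z] in m, in the coordinates of the camera as it stood for that picture, good to about 4 mm: a listed point, or the origin of a listed thing).
The state is a dict: "time_s": time; "joints": joint angles; "qd": joint speeds; "joint_torque": joint torques, N m; "tcp_pos": TCP position; "eef_rot": TCP orientation; "contact_force": force on the tool from outside, world axes, zero at the start; "moment": the same for the moment, N m; "gripper_width": finger opening in m.
Only numpy, scipy, OpenCV 4.12 (cv2) and the standard library are available. Lean on these libraries where they do the work, as an engineer would, in place of code of your own. Each camera call takes 0.05 s, during which the arm holds its last target. There are 200 camera calls.

## Task

Get the sloping grey nest ready for the dispensing robot: load the two aluminium castings from the tray into it, the long valve body in the oblong pocket and the round pump body in the round bore, each flange first and fully home on the pocket floor. Only when both are home, hang the flat white tag by its eye on the steel peg beside the nest and let go. Leave the cup, the parts bin and the screwdriver where they are.

Things in the scene. Friction and masses are not known exactly. Their poses are not given: they have to be found in the camera images.
- valve_body: Long aluminium valve body, loose, standing in the tray at the start: an oblong flange 100 x 44 x 20 mm (along its x, y, z) with a narrower block 70 x 36 mm centred on it, rising to 54 mm above the underside. Grip the block across its 36 mm (y). Origin: centre of the underside; z up out of the top; the two ends are alike, so half a turn makes no difference. About 0.3 kg.
- pump_body: Round aluminium pump body, loose, standing in the tray at the start: a flange of 60 mm diameter, 20 mm high, with a cylinder of 44 mm diameter on it, rising to 54 mm above the underside. Origin: centre of the underside; z is its axis, up out of the top. Any turn about z is right. About 0.26 kg.
- tag: Flat white plastic tag, loose, lying on a narrow rest 20 mm high and 24 mm wide, its sides overhanging: 6 mm thick, 125 mm long. Plain part 40 mm wide, x = -55 to +20 mm; at the +x end a 50 mm square eye plate (x = 20 to 70 mm) with a 30 mm round hole at x = 45 mm. Origin: on the underside, middle of the width; x points to the eye, z up. About 45 g.
- tag_eye (a point): Centre of the tag's 30 mm hole, at half thickness (45 mm along x and 3 mm up from the tag's origin); axes as the tag's.
- tray: Shallow black tray, fixed, 260 x 160 mm, 16 mm high, walls and floor 4 to 5 mm; the two castings stand in it. Origin: centre of its underside; x along its length.
- nest: Dark grey nest plate, fixed, 150 (x, down the slope) x 200 (y) x 25 mm thick (z, out of the face), on four pillars, sloping 30 degrees down and away from the robot: its face looks up and away, so the fingers must point back towards the robot by about 30 degrees to work square to it. Origin: centre of its underside, about 75 mm above the table.
- nest_hole0 (a point): Centre of the mouth of the oblong pocket, level with the plate's face: 103 mm (x, down the slope) x 47 mm (y), 18 mm deep, flat floor, mouth bevelled. z points straight out of the face, x down the slope, away from the robot.
- nest_hole1 (a point): Centre of the mouth of the round bore, level with the plate's face: 63 mm diameter, 18 mm deep, flat floor, mouth bevelled, 98 mm to +y of the oblong pocket. Axes as for the oblong pocket.
- peg: Steel tag peg, fixed, on a thin post on the robot's right (-y) of the nest: 10 mm diameter, 50 mm long with a bevelled tip, leaning 30 degrees from upright away from the robot, square to the nest's face. Origin: at its foot, on top of a collar of 36 mm diameter (the tag's eye cannot pass it); z along the peg to its tip, x down the slope away from the robot.
- cup: Bystander: small white plastic cup, 64 mm across, 45 mm high, loose. Origin: centre of its underside.
- bin: Bystander: open black parts bin, 90 x 150 x 60 mm, loose, beyond the nest. Origin: centre of its underside.
- driver: Bystander: screwdriver lying on the table beyond the nest. Origin: on its underside; x along the tool.
There are look-alikes about, which are no part of the job. What is meant by the tag is not orange or purple, and is the larger of those in its own colour.

How it is judged (in metres and radians):
On the way, in this order (a step that is already met when the one before it is completed fails the run):
1. both castings are fully home in their pockets (x of valve_body in the frame of nest_hole0 between -0.004 and 0.004 m and y of valve_body in the frame of nest_hole0 between -0.004 and 0.004 m and z of valve_body in the frame of nest_hole0 below -0.015 m and angle between the z axis of valve_body and the z axis of nest_hole0, either way round below 0.06 rad and x of pump_body in the frame of nest_hole1 between -0.004 and 0.004 m and y of pump_body in the frame of nest_hole1 between -0.004 and 0.004 m and z of pump_body in the frame of nest_hole1 below -0.015 m and angle between the z axis of pump_body and the z axis of nest_hole1, either way round below 0.06 rad), for 0.2 s.
2. the tag's eye is over the peg, both castings still home (all of step 1 and x of tag_eye in the frame of peg between -0.016 and 0.016 m and y of tag_eye in the frame of peg between -0.016 and 0.016 m and z of tag_eye in the frame of peg between -0.004 and 0.045 m and angle between the z axis of tag and the z axis of peg, either way round below 1.15 rad), for 0.2 s.
At the end, for the whole second after the job is handed in: Both castings home in their matching pockets (15 mm or more deep, within 4 mm of centre and 0.06 rad of square); tag eye round the peg (centre within 16 mm of its axis, -4 to 45 mm up it, tag within 1.15 rad of square to it); all three slower than 20 mm/s (all of step 2 and linear speed of each of valve_body, pump_body, tag below 0.02 m/s); the robot touches nothing.
It fails at once if the cup is shifted by more than 20 mm (distance of cup from where it was at the start of the episode above 0.02 m).
It fails at once if the parts bin is shifted by more than 20 mm (distance of bin from where it was at the start of the episode above 0.02 m).
It fails at once if the screwdriver is shifted by more than 20 mm (distance of driver from where it was at the start of the episode above 0.02 m).
It also fails if it takes over 72 s, if anything falls off the work surface, if the arm or the gripper's body presses on something with over 40 N, if the wrist force passes 120 N, or if a joint passes its speed limit or range.

## Working session

There is one attempt and no reset: what is moved stays moved. The work goes in short steps, Python scripts to look and compute and a tool call to move; the robot and the scene stay as the last step left them, time stands still between calls to the robot, and variables do not carry over. Pictures are saved under pics/ and viewed, about 8 in all and at most 12, crops included, and the job is handed in when it is done.

Besides the shell and the picture viewer there is one more tool, called after "Call:" by a JSON object that holds its "api" and its "payload". send_rows: Moves the arm, as the interface text tells. Its arguments: {"type":"object","properties":{"motion":{"type":"array"},"gripper":{"type":"number"},"squeeze":{"type":"number"}},"required":["motion"]}

```bash
mkdir -p pics; cat > h.py <<'E'
import numpy as np, cv2
from plant import r
from scipy.spatial.transform import Rotation as R
def cal(n):
    c=r.get_calibration(n); return c
def rot(o):
    o=np.array(o,float)
    return o if o.shape==(3,3) else R.from_euler('xyz',o,degrees=True).as_matrix()
def w(c,p): return rot(c['orientation'])@np.array(p)+np.array(c['origin'])
def cam(n,f=None):
    c=cal(n); im,d=r.capture(n)
    if f: cv2.imwrite('pics/'+f+'.png',im)
    return c,im,d
def px(c,P):
    q=rot(c['orientation']).T@(np.array(P)-np.array(c['origin'])); s=q[:2]/q[2]
    s=s*(1+c['k1']*(s@s)); f=210/np.tan(np.radians(c['fov_y']/2))
    return np.round([c['cx']+f*s[0],c['cy']+f*s[1]])
def cloud(c,d):
    f=210/np.tan(np.radians(c['fov_y']/2)); v,u=np.mgrid[:420,:560]
    K=np.array([[f,0,c['cx']],[0,f,c['cy']],[0,0,1.]])
    s=cv2.undistortPoints(np.stack([u.ravel(),v.ravel()],1).astype(np.float64)[:,None],K,np.array([c['k1'],0,0,0.]))[:,0]
    p=np.c_[s,np.ones(len(s))]*d.ravel()[:,None]
    P=p@rot(c['orientation']).T+np.array(c['origin']); P[d.ravel()==0]=np.nan
    return P.reshape(420,560,3)
def net(n,c,ts,k=2):
    for t in ts:
        for fn in ('pinpoint',):
            for o in getattr(r,fn)(n,t)[:k]:
                P=w(c,o['at']); print(n,t,round(o['conf'],2),np.round(P,3),px(c,P))
E
cat > a.py <<'E'
from h import *
print(r.get_state())
for n in('scene','top'):
    c,im,d=cam(n,n); print(c); np.save(n+'.npy',cloud(c,d))
    net(n,c,['valve_body','pump_body','tag_eye','tag','nest_hole0','nest_hole1','peg','nest'] ,3 if n=='top' else 2)
a=cv2.imread('pics/scene.png');b=cv2.imread('pics/top.png')
E
python3 a.py
```

```text
{'time_s': 0.0, 'joints': array([-5.52844477e+01,  2.05906307e+01,  6.33177128e-01, -1.90778723e-02,
       -7.01354789e+01, -1.65080265e+01]), 'qd': array([-0.05328762, -0.03727672,  0.05271431,  0.08579361,  0.07862475,
       -0.08454761]), 'joint_torque': array([-1.44930429e-03, -5.82712913e+01,  2.93066275e+01,  6.99723288e+00,
        7.10776090e-03, -1.41165874e-04]), 'tcp_pos': array([ 0.21071379, -0.64069088,  0.19063056]), 'eef_rot': array([ 1.79905802e+02, -9.21398212e-03, -1.61798964e+02]), 'contact_force': array([ 0.40876808,  0.56976247, -0.03733522]), 'moment': array([-0.00691861, -0.00015445,  0.00855603]), 'gripper_width': 0.0875841864548878}
{'fov_y': 45.65039719318747, 'cx': 285.1712553669255, 'cy': 209.77645796522498, 'k1': -0.08675351981724005, 'origin': array([ 1.06510543, -0.6533927 ,  1.38200042]), 'orientation': array([-149.83643816,   -0.69549281,   42.49081153])}
scene valve_body 0.87 [0.471 0.315 0.003] [342. 133.]
scene valve_body 0.46 [ 0.515 -0.11   0.121] [267. 198.]
scene pump_body 0.65 [ 0.59   0.329 -0.001] [371. 150.]
scene tag_eye 0.78 [ 0.352 -0.
[... 843 characters left out ...]
ye 0.71 [ 0.358 -0.347  0.002] [376. 289.]
top tag_eye 0.63 [ 0.498 -0.264  0.003] [345. 234.]
top tag_eye 0.6 [ 0.561 -0.503  0.005] [436. 212.]
top tag 0.74 [ 0.337 -0.319 -0.003] [365. 296.]
top tag 0.7 [ 0.514 -0.517 -0.003] [441. 230.]
top tag 0.66 [ 0.503 -0.231 -0.001] [333. 231.]
top nest_hole0 0.73 [0.543 0.006 0.093] [239. 211.]
top nest_hole0 0.58 [0.529 0.102 0.095] [199. 215.]
top nest_hole0 0.58 [ 0.752 -0.183 -0.003] [317. 137.]
top nest_hole1 0.73 [0.543 0.006 0.093] [239. 211.]
top nest_hole1 0.58 [0.529 0.102 0.095] [199. 215.]
top nest_hole1 0.58 [ 0.752 -0.183 -0.003] [317. 137.]
top peg 0.57 [ 0.514 -0.11   0.116] [288. 224.]
top nest 0.75 [0.523 0.062 0.073] [217. 219.]
```

View pics/scene.png

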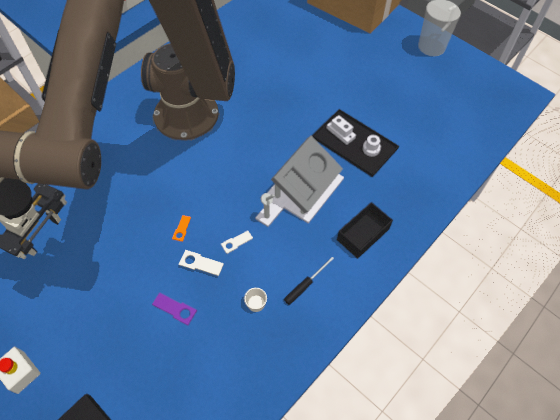

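View pics/top.png

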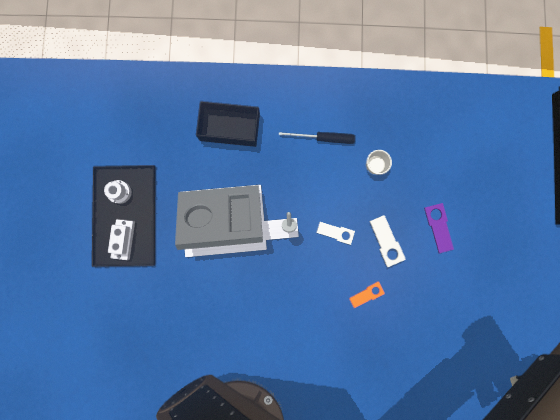

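```bash
cat > b.py <<'E'
from h import *
for n in('top','scene'):
    P=np.load(n+'.npy'); im=cv2.imread(f'pics/{n}.png'); X=P.reshape(-1,3)
    def sel(c,rad,z0,z1):
        m=(np.hypot(X[:,0]-c[0],X[:,1]-c[1])<rad)&(X[:,2]>z0)&(X[:,2]<z1); return X[m]
    def rect(Q,l):
        (c,s,a)=cv2.minAreaRect((Q[:,:2]*1000).astype(np.float32)); print(n,l,len(Q),np.round(c),np.round(s),round(a,1),'z',np.round(np.median(Q[:,2]),4))
    rect(sel((.47,.313),.07,.045,.08),'valve top'); rect(sel((.59,.328),.05,.045,.08),'pump top')
    rect(sel((.47,.313),.07,.018,.035),'valve fl'); rect(sel((.59,.328),.05,.018,.035),'pump fl')
    T=sel((.475,-.36),.12,.018,.04); rect(T,'tag?')
    # nest plane
    N=sel((.525,.06),.14,.04,.2); best=None; g=np.random.default_rng(0)
    for _ in range(300):
        a=N[g.choice(len(N),3,False)]; v=np.cross(a[1]-a[0],a[2]-a[0]); v/=np.linalg.norm(v)+1e-12; v*=np.sign(v[2])
        k=np.abs((N-a[0])@v)<.003; 
        if best is None or k.sum()>best.sum(): best=k
    F=N[best]; c=F.mean(0); v=np.linalg.svd(F-c)[2][2]; v*=np.sign(v[2])
    y=np.cross(v,[1,0,0]); 
    x0=np.array([v[0],v[1],0]);
    ax=np.array([v[0],v[1],0])/np.hypot(v[0],v[1]); yv=np.cross(v,ax); yv/=np.linalg.norm(yv); xv=np.cross(yv,v)
    print('normal',np.round(v,3),'tilt',np.degrees(np.arccos(v[2])),'yaw from normal',np.degrees(np.arctan2(v[1],v[0])))
    q=lambda A: np.c_[(A-c)@xv,(A-c)@yv,(A-c)@v]
    G=q(F); cc,s,a=cv2.minAreaRect((G[:,:2]*1000).astype(np.float32)); print('face rect',cc,s,a,'yaw of y axis',np.degrees(np.arctan2(-yv[0],yv[1])))
    G=q(N); fl=G[(G[:,2]<-.012)&(G[:,2]>-.024)&(np.abs(G[:,0])<.06)&(np.abs(G[:,1])<.085)]
    for l,A in(('hi',fl[fl[:,1]>0.01]),('lo',fl[fl[:,1]<0.0])):
        if len(A)<20: continue
        cc,s,a=cv2.minAreaRect((A[:,:2]*1000).astype(np.float32)); m=np.array(cc)/1000
        print(l,len(A),np.round(cc),np.round(s),round(a,1),'depth',np.median(A[:,2]),'mouth world',np.round(c+xv*m[0]+yv*m[1],4))
    K=sel((.515,-.11),.04,.07,.25); K=K[K[:,2]>.0]; print('peg pts',len(K),K.min(0),K.max(0)); 
    for z in np.arange(.07,.18,.01):
        k=K[(K[:,2]>=z)&(K[:,2]<z+.01)]; 
        if len(k): print(round(z,2),len(k),np.round(np.median(k,0),3))
E
python3 b.py
python3 - <<'E'
import cv2
a=cv2.imread('pics/top.png');cv2.imwrite('pics/crop.png',cv2.resize(a[180:280,270:470],None,fx=4,fy=4,interpolation=2))
E
```

```text
top valve top 461 [466. 311.] [39. 71.] 84.4 z 0.057
top pump top 274 [589. 327.] [43. 43.] 38.2 z 0.0569
top valve fl 301 [466. 309.] [ 47. 100.] 85.0 z 0.0233
top pump fl 178 [587. 321.] [47. 59.] 70.7 z 0.0234
top tag? 747 [ 484. -366.] [124.  49.] 24.1 z 0.0256
normal [0.496 0.059 0.866] tilt 29.969844683254593 yaw from normal 6.751728792263603
face rect (3.4126129150390625, -5.133552551269531) (154.7284698486328, 200.95138549804688) 0.07548745721578598 yaw of y axis 6.751728792263602
hi 384 [11. 44.] [60. 53.] 85.0 depth -0.01772640334672631 mouth world [0.5356 0.1065 0.0926]
lo 640 [ 11. -55.] [96. 46.] 0.2 depth -0.017707161326904655 mouth world [0.5472 0.0081 0.0926]
peg pts 199 [ 0.49540796 -0.12927006  0.10626441] [ 0.53948543 -0.09622836  0.16332735]
0.1 6 [ 0.525 -0.117  0.109]
0.11 72 [ 0.515 -0.117  0.117]
0.12 76 [ 0.505 -0.113  0.123]
0.13 11 [ 0.518 -0.112  0.134]
0.14 13 [ 0.525 -0.111  0.145]
0.15 15 [ 0.533 -0.109  0.157]
0.16 6 [ 0.536 -0.111  0.162]
scene valve top 204 [468. 308.] [38. 73.] 85.1 z 0.0567
scene pump top 132 [591. 325.] [43. 45.] 17.1 z 0.0568
sce
[... 269 characters left out ...]
507812, -2.2089920043945312) (151.0771484375, 202.78240966796875) 1.0139212608337402 yaw of y axis 5.746159936217572
hi 221 [ 0. 54.] [57. 56.] 33.2 depth -0.017936723683875767 mouth world [0.5317 0.1139 0.0967]
lo 359 [  2. -45.] [102.  42.] 1.4 depth -0.017258605251693693 mouth world [0.543  0.0155 0.0959]
peg pts 150 [ 0.49736495 -0.12870826  0.07159577] [ 0.54118683 -0.09261979  0.16482545]
0.07 13 [ 0.518 -0.116  0.075]
0.08 7 [ 0.516 -0.116  0.085]
0.09 4 [ 0.518 -0.117  0.092]
0.1 4 [ 0.523 -0.099  0.106]
0.11 43 [ 0.521 -0.116  0.116]
0.12 52 [ 0.508 -0.112  0.123]
0.13 5 [ 0.519 -0.112  0.135]
0.14 6 [ 0.528 -0.113  0.145]
0.15 10 [ 0.536 -0.11   0.155]
0.16 6 [ 0.537 -0.108  0.161]
```

View pics/crop.png

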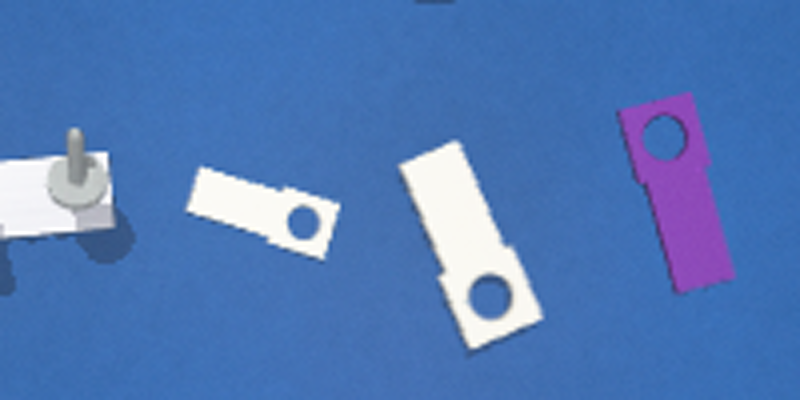

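Call:
{"api": "send_rows", "payload": {"motion": [{"travel": [-0.0207, 0.0293, -0.01], "spin": 0}, {"travel": [-0.0207, 0.0293, -0.01], "spin": 0}, {"travel": [-0.0207, 0.0293, -0.01], "spin": 0}, {"travel": [-0.0207, 0.0293, -0.01], "spin": 0}, {"travel": [-0.0207, 0.0293, -0.01], "spin": 0}]}}

```text
time_s: 1.32
tcp_pos: [0.2618, -0.4678, 0.2363]
eef_rot: [179.5, -0.3, -162.2]
contact_force: [1.8, 0.3, 0.5]
gripper_width: 0.088
```

Call:
{"api": "send_rows", "payload": {"motion": [{"travel": [-0.0207, 0.0293, -0.01], "spin": 0}, {"travel": [-0.0207, 0.0293, -0.01], "spin": 0}, {"travel": [-0.0207, 0.0293, -0.01], "spin": 0}, {"travel": [-0.0207, 0.0293, -0.01], "spin": 0}, {"travel": [-0.0207, 0.0293, -0.01], "spin": 0}]}}

```text
time_s: 1.73
tcp_pos: [0.3161, -0.2892, 0.2899]
eef_rot: [179.6, -0.2, -162.4]
contact_force: [1.5, 0.3, 0.6]
gripper_width: 0.0877
```

Call:
{"api": "send_rows", "payload": {"motion": [{"travel": [-0.0207, 0.0293, -0.01], "spin": 0}, {"travel": [-0.0207, 0.0293, -0.01], "spin": 0}, {"travel": [-0.0207, 0.0293, -0.01], "spin": 0}, {"travel": [-0.0207, 0.0293, -0.01], "spin": 0}, {"travel": [-0.0207, 0.0293, -0.01], "spin": 0}]}}

```text
time_s: 2.15
tcp_pos: [0.3698, -0.1104, 0.3458]
eef_rot: [179.7, 0.3, -162.4]
contact_force: [1.6, -0.2, -0.4]
gripper_width: 0.0877
```

Call:
{"api": "send_rows", "payload": {"motion": [{"travel": [-0.0149, 0.028, 0], "spin": 2.4}, {"travel": [-0.0149, 0.028, 0], "spin": 2.4}, {"travel": [-0.013, 0.028, 0], "spin": 2.4}, {"travel": [-0.012, 0.028, 0], "spin": 2.4}, {"travel": [-0.01, 0.028, 0], "spin": 2.4}]}}

```text
time_s: 2.57
tcp_pos: [0.4027, 0.0498, 0.3527]
eef_rot: [179.4, 0.8, -174.7]
contact_force: [1.1, -1.0, 0.0]
gripper_width: 0.0876
```

Call:
{"api": "send_rows", "payload": {"motion": [{"travel": [0.03, 0, 0], "spin": 0}, {"travel": [0.03, 0, 0], "spin": 0}, {"travel": [0.03, 0, 0], "spin": 0}]}}

```text
time_s: 2.82
tcp_pos: [0.3151, 0.0475, 0.3483]
eef_rot: [179.7, 0.4, -174.7]
contact_force: [-0.9, 1.7, 1.2]
gripper_width: 0.0878
```

Call:
{"api": "send_rows", "payload": {"motion": [{"travel": [0.03, 0, 0], "spin": 0}, {"travel": [0.03, 0, 0], "spin": 0}]}}

```text
time_s: 2.98
tcp_pos: [0.2535, 0.041, 0.347]
eef_rot: [179.8, 0.3, -174.9]
contact_force: [-2.0, 1.6, 1.2]
gripper_width: 0.0872
```

```bash
python3 -c "
from h import *
print(np.round(r.get_state()['joints'],1))"
```

```text
[ 5.780e+01 -2.930e+01 -2.480e+01  1.000e-01 -9.420e+01 -1.427e+02]
```

Call:
{"api": "send_rows", "payload": {"motion": [{"travel": [-0.04, 0, 0], "spin": 0}, {"travel": [-0.04, 0, 0], "spin": 0}, {"travel": [-0.04, 0, 0], "spin": 0}, {"travel": [-0.04, 0, 0], "spin": 0}, {"travel": [-0.04, 0, 0], "spin": 0}]}}

```text
time_s: 3.4
tcp_pos: [0.4294, 0.0928, 0.3876]
eef_rot: [175.5, 5.4, -169.1]
contact_force: [-0.8, 0.8, 0.7]
gripper_width: 0.0876
```

Call:
{"api": "send_rows", "payload": {"motion": [{"travel": [-0.03, 0, 0], "spin": 0}, {"travel": [0, 0, 0], "spin": 0}, {"travel": [0, 0, 0], "spin": 0}]}}

```text
time_s: 3.65
tcp_pos: [0.4657, 0.1004, 0.3897]
eef_rot: [175.5, 5.4, -169.0]
contact_force: [-1.2, -0.5, -0.1]
gripper_width: 0.0874
```

```bash
cat > c.py <<'E'
from h import *
c,im,d=cam('wrist','w1'); np.save('w1.npy',cloud(c,d)); print(c['origin'],c['orientation'])
net('wrist',c,['nest_hole0','nest_hole1','peg','pump_body','valve_body'])
E
cat > d.py <<'E'
from h import *
def face(f,tag):
    X=np.load(f).reshape(-1,3); X=X[~np.isnan(X[:,0])]
    N=X[(np.hypot(X[:,0]-.53,X[:,1]-.06)<.14)&(X[:,2]>.04)&(X[:,2]<.16)]
    best=np.zeros(1); g=np.random.default_rng(0)
    for _ in range(300):
        a=N[g.choice(len(N),3,False)]; v=np.cross(a[1]-a[0],a[2]-a[0]); v/=np.linalg.norm(v)+1e-12; v*=np.sign(v[2])
        k=np.abs((N-a[0])@v)<.002
        if v[2]>.8 and k.sum()>best.sum(): best=k
    F=N[best]; c0=F.mean(0); v=np.linalg.svd(F-c0)[2][2]; v*=np.sign(v[2])
    ax=np.array([v[0],v[1],0])/np.hypot(v[0],v[1]); yv=np.cross(v,ax); yv/=np.linalg.norm(yv); xv=np.cross(yv,v)
    q=np.c_[(N-c0)@xv,(N-c0)@yv,(N-c0)@v]; G=q[np.abs(q[:,2])<.003,:2]*1000
    s=2.0; I=np.zeros((160,160),np.uint8); ij=np.round(G/s+80).astype(int); I[ij[:,1].clip(0,159),ij[:,0].clip(0,159)]=255
    I=cv2.morphologyEx(I,cv2.MORPH_CLOSE,np.ones((3,3)))
    print(tag,'n',np.round(v,3),'tilt',np.degrees(np.arccos(v[2])),'yaw',np.degrees(np.arctan2(v[1],v[0])))
    cs,h=cv2.findContours(I,cv2.RETR_CCOMP,cv2.CHAIN_APPROX_NONE)
    for k,hh in zip(cs,h[0]):
        if cv2.contourArea(k)<300: continue
        cc,sz,a=cv2.minAreaRect(k.astype(np.float32)); m=(np.array(cc)-80)*s/1000
        print(' hole' if hh[3]>=0 else ' outer',np.round(np.array(sz)*s),round(a,1),'world',np.round(c0+xv*m[0]+yv*m[1],4))
    return
import sys
for f in sys.argv[1:]: face(f,f)
E
python3 c.py; python3 d.py w1.npy top.npy scene.npy
```

```text
[0.38064554 0.06846332 0.57525834] [158.99959993  -4.44792101 101.41355753]
wrist nest_hole0 0.83 [0.543 0.006 0.096] [196. 187.]
wrist nest_hole0 0.68 [0.528 0.105 0.092] [257. 187.]
wrist nest_hole1 0.83 [0.543 0.006 0.096] [196. 187.]
wrist nest_hole1 0.68 [0.528 0.105 0.092] [257. 187.]
wrist peg 0.59 [ 0.511 -0.113  0.123] [114. 159.]
wrist pump_body 0.62 [0.589 0.327 0.001] [354. 219.]
wrist valve_body 0.71 [0.464 0.308 0.001] [363. 160.]
w1.npy n [0.502 0.065 0.862] tilt 30.42003685977493 yaw 7.411299280645429
 outer [202. 152.] 89.4 world [0.5356 0.0574 0.0971]
 hole [66. 66.] 0.0 world [0.528  0.1038 0.098 ]
 hole [ 51. 107.] 88.7 world [0.5405 0.0083 0.098 ]
top.npy n [0.494 0.06  0.867] tilt 29.850722133522172 yaw 6.929864263986685
 outer [200. 154.] 90.0 world [0.5344 0.0572 0.0966]
 hole [66. 66.] 0.0 world [0.5287 0.1038 0.0966]
 hole [110.  54.] 0.0 world [0.5422 0.0068 0.0957]
scene.npy n [0.494 0.047 0.868] tilt 29.781563975887675 yaw 5.482934889771146
 outer [152. 203.] 1.3 world [0.5364 0.0584 0.0971]
 hole [71. 95.] 87.1 world [0.5252 0.1058 0.1009]
 hole [ 68. 121.] 84.1 world [0.5414 0.0041 0.0973]
```

View pics/w1.png

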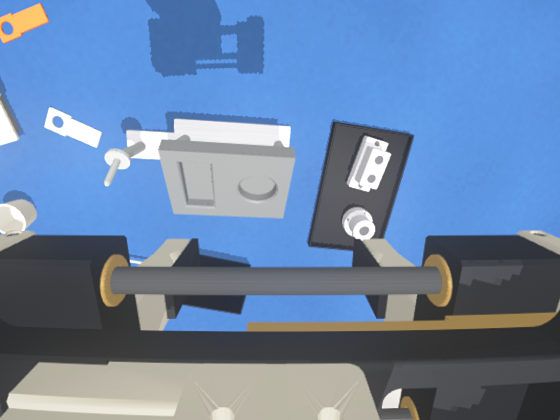

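Call:
{"api": "send_rows", "payload": {"motion": [{"travel": [0.04, 0, 0], "spin": 0}, {"travel": [0.04, 0, 0], "spin": 0}, {"travel": [0.04, 0, 0], "spin": 0}, {"travel": [0.04, 0, 0], "spin": 0}]}}

```text
time_s: 4.28
tcp_pos: [0.3072, 0.0691, 0.3709]
eef_rot: [175.7, 5.0, -169.2]
contact_force: [-1.8, 2.7, 2.0]
gripper_width: 0.0876
```

Call:
{"api": "send_rows", "payload": {"motion": [{"travel": [0.04, 0, 0], "spin": 0}]}}

```text
time_s: 4.37
tcp_pos: [0.2711, 0.0613, 0.3675]
eef_rot: [175.7, 5.0, -169.3]
contact_force: [-2.5, 2.9, 2.5]
gripper_width: 0.0878
```

Call:
{"api": "send_rows", "payload": {"motion": [{"travel": [0.04, 0, 0], "spin": 0}]}}

```text
time_s: 4.45
tcp_pos: [0.2487, 0.0582, 0.3672]
eef_rot: [175.6, 5.1, -169.4]
contact_force: [-2.9, 1.8, 0.5]
gripper_width: 0.0876
```

```bash
python3 -c "
from h import *
s=r.get_state();print(np.round(s['joints'],1),np.round(rot(s['eef_rot']),3))"
```

```text
[  66.1  -35.3  -25.1    1.7  -93.7 -145.1] [[-0.979 -0.19   0.072]
 [-0.184  0.979  0.092]
 [-0.088  0.076 -0.993]]
```

Call:
{"api": "send_rows", "payload": {"motion": [{"travel": [-0.025, 0, 0], "spin": 0}]}}

```text
time_s: 4.53
tcp_pos: [0.2606, 0.0769, 0.3761]
eef_rot: [173.8, 6.3, -166.3]
contact_force: [-2.2, 1.4, 2.4]
gripper_width: 0.0877
```

Call:
{"api": "send_rows", "payload": {"motion": [{"travel": [-0.025, 0, 0], "spin": 0}]}}

```text
time_s: 4.62
tcp_pos: [0.28, 0.0895, 0.3822]
eef_rot: [173.1, 7.1, -164.3]
contact_force: [0.5, 0.5, -0.1]
gripper_width: 0.0875
```

Call:
{"api": "send_rows", "payload": {"motion": [{"travel": [-0.04, 0, 0], "spin": 0}]}}

```text
time_s: 4.7
tcp_pos: [0.3142, 0.1045, 0.3915]
eef_rot: [172.6, 7.9, -163.1]
contact_force: [-1.3, 1.7, 1.7]
gripper_width: 0.0877
```

```bash
python3 -c "
from h import *
s=r.get_state();print(np.round(s['joints'],1),np.round(rot(s['eef_rot']),3))"
```

```text
[  51.1  -25.4  -17.9   -1.8  -86.9 -123.8] [[-0.948 -0.305  0.092]
 [-0.288  0.944  0.163]
 [-0.137  0.128 -0.982]]
```

Call:
{"api": "send_rows", "payload": {"motion": [{"travel": [0.04, 0, 0], "spin": 0}]}}

```text
time_s: 4.78
tcp_pos: [0.2946, 0.0949, 0.3741]
eef_rot: [174.9, 5.6, -164.1]
contact_force: [10.3, 27.3, -13.3]
gripper_width: 0.0874
```

Call:
{"api": "send_rows", "payload": {"motion": [{"travel": [0.04, 0, 0], "spin": 0}]}}

```text
time_s: 4.87
tcp_pos: [0.2598, 0.0823, 0.3664]
eef_rot: [175.9, 4.7, -165.2]
contact_force: [-3.2, 0.1, 0.9]
gripper_width: 0.0877
```

Call:
{"api": "send_rows", "payload": {"motion": [{"travel": [0, 0, 0], "spin": 0}]}}

```text
time_s: 4.95
tcp_pos: [0.2577, 0.0824, 0.3639]
eef_rot: [176.2, 4.4, -165.1]
contact_force: [-0.6, -0.1, -0.9]
gripper_width: 0.0879
```

Call:
{"api": "send_rows", "payload": {"motion": [{"travel": [0, 0, 0], "spin": 0}]}}

```text
time_s: 5.03
tcp_pos: [0.2572, 0.083, 0.3629]
eef_rot: [176.4, 4.2, -164.9]
contact_force: [0.3, 0.1, 0.4]
gripper_width: 0.0876
```

Call:
{"api": "send_rows", "payload": {"motion": [{"travel": [-0.015, 0, 0], "spin": 0}]}}

```text
time_s: 5.12
tcp_pos: [0.2702, 0.087, 0.3645]
eef_rot: [176.2, 4.4, -164.6]
contact_force: [-0.8, 0.7, 0.1]
gripper_width: 0.0877
```

```bash
python3 -c "
from h import *
s=r.get_state();print(np.round(s['joints'],1),np.round(rot(s['eef_rot']),3))"
```

```text
[  61.4  -29.5  -23.1    0.5  -90.6 -135.9] [[-0.961 -0.269  0.056]
 [-0.264  0.961  0.084]
 [-0.077  0.066 -0.995]]
```

Call:
{"api": "send_rows", "payload": {"motion": [{"travel": [-0.02, 0, 0], "spin": 0}, {"travel": [-0.03, 0, 0], "spin": 0}, {"travel": [-0.04, 0, 0], "spin": 0}]}}

```text
time_s: 5.37
tcp_pos: [0.356, 0.1106, 0.3765]
eef_rot: [175.5, 5.3, -164.1]
contact_force: [-1.6, 2.0, 1.4]
gripper_width: 0.0876
```

Call:
{"api": "send_rows", "payload": {"motion": [{"travel": [0.04, 0, 0], "spin": 0}, {"travel": [0.03, 0, 0], "spin": 0}, {"travel": [0.02, 0, 0], "spin": 0}, {"travel": [0.005, 0, 0], "spin": 0}]}}

```text
time_s: 5.7
tcp_pos: [0.2793, 0.0862, 0.3486]
eef_rot: [178.4, 1.7, -166.0]
contact_force: [0.1, -0.5, -0.2]
gripper_width: 0.0877
```

Call:
{"api": "send_rows", "payload": {"motion": [{"travel": [-0.02, 0, 0], "spin": 0}, {"travel": [-0.03, 0, 0], "spin": 0}, {"travel": [-0.04, 0, 0], "spin": 0}]}}

```text
time_s: 5.95
tcp_pos: [0.364, 0.1075, 0.3573]
eef_rot: [177.6, 2.7, -165.3]
contact_force: [-0.5, 2.1, 1.8]
gripper_width: 0.0876
```

Call:
{"api": "send_rows", "payload": {"motion": [{"travel": [0.04, 0, 0], "spin": 0}, {"travel": [0.03, 0, 0], "spin": 0}, {"travel": [0.02, 0, 0], "spin": 0}, {"travel": [0.005, 0, 0], "spin": 0}]}}

```text
time_s: 6.28
tcp_pos: [0.2849, 0.087, 0.3357]
eef_rot: [-180.0, -0.5, -166.6]
contact_force: [-0.5, -1.0, 0.1]
gripper_width: 0.0875
```

```bash
python3 -c "
from h import *
s=r.get_state();print(np.round(s['joints'],1),np.round(rot(s['eef_rot']),3))"
```

```text
[  56.5  -22.6  -23.2   -0.3  -89.8 -133.1] [[-0.973 -0.232 -0.008]
 [-0.232  0.973 -0.003]
 [ 0.008 -0.001 -1.   ]]
```

Call:
{"api": "send_rows", "payload": {"motion": [{"travel": [-0.01, 0.005, 0], "spin": 0}, {"travel": [-0.015, 0.007, 0], "spin": 0}, {"travel": [-0.02, 0.01, 0], "spin": 0}, {"travel": [-0.025, 0.012, 0], "spin": 0}, {"travel": [-0.03, 0.014, 0], "spin": 0}]}}

```text
time_s: 6.7
tcp_pos: [0.3723, 0.1588, 0.3459]
eef_rot: [178.7, 1.1, -165.9]
contact_force: [-1.0, 0.2, 0.5]
gripper_width: 0.0879
```

Call:
{"api": "send_rows", "payload": {"motion": [{"travel": [-0.035, 0.016, 0], "spin": 0}, {"travel": [-0.035, 0.016, 0], "spin": 0}, {"travel": [-0.035, 0.016, 0], "spin": 0}, {"travel": [-0.035, 0.016, 0.01], "spin": 0}, {"travel": [-0.035, 0.016, 0.015], "spin": 0}]}}

```text
time_s: 7.12
tcp_pos: [0.5331, 0.2857, 0.3432]
eef_rot: [177.7, 3.0, -165.4]
contact_force: [0.5, -0.9, 0.6]
gripper_width: 0.0876
```

Call:
{"api": "send_rows", "payload": {"motion": [{"travel": [-0.03, 0.014, 0.015], "spin": 0}, {"travel": [-0.02, 0.01, 0.02], "spin": 0}, {"travel": [-0.01, 0.005, 0.025], "spin": 2}, {"travel": [-0.005, 0.002, 0.025], "spin": 2}, {"travel": [0, 0, 0.015], "spin": 2}]}}

```text
time_s: 7.53
tcp_pos: [0.6073, 0.3469, 0.253]
eef_rot: [176.6, 4.0, -171.1]
contact_force: [1.0, -0.2, 0.4]
gripper_width: 0.0875
```

Call:
{"api": "send_rows", "payload": {"motion": [{"travel": [0.04, 0, 0], "spin": 0}, {"travel": [0.03, 0, 0], "spin": 0}, {"travel": [0.02, 0, 0], "spin": 0}, {"travel": [0.005, 0, 0], "spin": 0}]}}

```text
time_s: 7.87
tcp_pos: [0.5149, 0.3328, 0.241]
eef_rot: [176.5, 4.1, -171.0]
contact_force: [-0.5, 0.6, 0.5]
gripper_width: 0.0876
```

Call:
{"api": "send_rows", "payload": {"motion": [{"travel": [-0.02, 0, 0], "spin": 0}, {"travel": [-0.03, 0, 0], "spin": 0}, {"travel": [-0.04, 0, 0], "spin": 0}]}}

```text
time_s: 8.12
tcp_pos: [0.6016, 0.349, 0.2582]
eef_rot: [175.9, 4.9, -170.4]
contact_force: [-0.0, 1.0, 1.3]
gripper_width: 0.0877
```

Call:
{"api": "send_rows", "payload": {"motion": [{"travel": [0.04, 0, 0], "spin": 0}, {"travel": [0.03, 0, 0], "spin": 0}, {"travel": [0.02, 0, 0], "spin": 0}, {"travel": [0.005, 0, 0], "spin": 0}]}}

```text
time_s: 8.45
tcp_pos: [0.5259, 0.3422, 0.237]
eef_rot: [176.3, 4.6, -170.4]
contact_force: [-0.6, 0.1, 1.2]
gripper_width: 0.0873
```

```bash
cat > g.py <<'E'
from h import *
import sys
s=r.get_state(); Q=rot(s['eef_rot']); z=Q[:,2]
print('tilt',np.round(np.degrees(np.arccos(-z[2])),1),'az',np.round(np.degrees(np.arctan2(z[1],z[0]))),'joints',np.round(s['joints'],1),'yaw',np.round(np.degrees(np.arctan2(-Q[0,1],Q[1,1])),1),'jaw slope',np.round(np.degrees(np.arcsin(Q[2,1])),1))
print('x',np.round(Q[:,0],3),'y',np.round(Q[:,1],3),'tcp',np.round(s['tcp_pos'],4))
if len(sys.argv)>3:
    t=np.array(list(map(float,sys.argv[1:4]))); print('tool delta',np.round(Q.T@(t-s['tcp_pos']),4))
E
python3 g.py .589 .327 .12
```

```text
tilt 5.9 az 48.0 joints [  51.1   10.8   -7.1    0.3  -66.2 -131.5] yaw 9.9 jaw slope 3.6
x [-0.983 -0.166 -0.08 ] y [-0.171  0.983  0.064] tcp [0.5259 0.3422 0.237 ]
tool delta [-0.0501 -0.0332  0.1195]
```

Call:
{"api": "send_rows", "payload": {"motion": [{"travel": [0, -0.02, 0], "spin": 0}, {"travel": [0, -0.03, 0], "spin": 0}, {"travel": [0, -0.04, 0], "spin": 0}]}}

```text
time_s: 8.7
tcp_pos: [0.5438, 0.2592, 0.2356]
eef_rot: [176.0, 5.2, -169.8]
contact_force: [0.8, -0.7, -0.6]
gripper_width: 0.0876
```

Call:
{"api": "send_rows", "payload": {"motion": [{"travel": [0, 0.04, 0], "spin": 0}, {"travel": [0, 0.03, 0], "spin": 0}, {"travel": [0, 0.02, 0], "spin": 0}, {"travel": [0, 0.005, 0], "spin": 0}]}}

```text
time_s: 9.03
tcp_pos: [0.5384, 0.3397, 0.2525]
eef_rot: [175.4, 6.2, -170.9]
contact_force: [-0.2, 0.8, 0.2]
gripper_width: 0.0876
```

```bash
python3 g.py .589 .327 .12
```

```text
tilt 7.7 az 46.0 joints [  50.2   10.1   -6.4    0.7  -65.9 -131.1] yaw 9.6 jaw slope 4.6
x [-0.982 -0.157 -0.108] y [-0.165  0.983  0.079] tcp [0.5384 0.3397 0.2525]
tool delta [-0.0334 -0.0314  0.1349]
```

Call:
{"api": "send_rows", "payload": {"motion": [{"travel": [0, 0, 0.04], "spin": 0}]}}

```text
time_s: 9.12
tcp_pos: [0.547, 0.3475, 0.2232]
eef_rot: [174.9, 7.1, -170.8]
contact_force: [1.2, 1.3, 1.5]
gripper_width: 0.0876
```

Call:
{"api": "send_rows", "payload": {"motion": [{"travel": [0, 0, 0.04], "spin": 0}]}}

```text
time_s: 9.2
tcp_pos: [0.5529, 0.3534, 0.1862]
eef_rot: [174.6, 7.4, -170.8]
contact_force: [0.6, -0.3, -2.1]
gripper_width: 0.0878
```

Call:
{"api": "send_rows", "payload": {"motion": [{"travel": [0, 0, -0.04], "spin": 0}]}}

```text
time_s: 9.28
tcp_pos: [0.5432, 0.3454, 0.2072]
eef_rot: [175.3, 6.3, -170.7]
contact_force: [-2.1, -0.6, -5.2]
gripper_width: 0.0875
```

Call:
{"api": "send_rows", "payload": {"motion": [{"travel": [0, 0, -0.04], "spin": 0}]}}

```text
time_s: 9.37
tcp_pos: [0.5397, 0.3407, 0.2456]
eef_rot: [175.5, 6.2, -170.6]
contact_force: [2.2, 0.9, 3.0]
gripper_width: 0.0876
```

Call:
{"api": "send_rows", "payload": {"motion": [{"travel": [0, 0, 0.04], "spin": 0}]}}

```text
time_s: 9.45
tcp_pos: [0.5492, 0.3477, 0.2209]
eef_rot: [175.0, 7.2, -170.4]
contact_force: [2.5, 1.9, 3.2]
gripper_width: 0.0877
```

Call:
{"api": "send_rows", "payload": {"motion": [{"travel": [0, 0, 0], "spin": 0}]}}

```text
time_s: 9.53
tcp_pos: [0.5471, 0.3464, 0.2152]
eef_rot: [175.1, 6.8, -170.4]
contact_force: [-1.8, -2.0, -5.1]
gripper_width: 0.0875
```

```bash
python3 g.py .589 .327 .12
```

```text
tilt 8.4 az 45.0 joints [  50.    11.8   -9.2    0.8  -60.6 -130.4] yaw 10.2 jaw slope 4.9
x [-0.979 -0.166 -0.119] y [-0.176  0.981  0.085] tcp [0.5471 0.3464 0.2152]
tool delta [-0.0265 -0.0345  0.0964]
```

Call:
{"api": "send_rows", "payload": {"motion": [{"travel": [0.005, -0.005, -0.01], "spin": 0}, {"travel": [0.012, -0.01, -0.02], "spin": 0}, {"travel": [0.018, -0.016, -0.025], "spin": 0}, {"travel": [0.02, -0.018, -0.025], "spin": 0}, {"travel": [0.02, -0.018, -0.025], "spin": 0}]}}

```text
time_s: 9.95
tcp_pos: [0.4763, 0.2553, 0.3119]
eef_rot: [175.1, 7.2, -170.0]
contact_force: [-0.8, 0.1, 0.1]
gripper_width: 0.0875
```

Call:
{"api": "send_rows", "payload": {"motion": [{"travel": [0.022, -0.02, -0.02], "spin": 0}, {"travel": [0.022, -0.02, -0.02], "spin": 0}, {"travel": [0.022, -0.02, -0.015], "spin": 0}, {"travel": [0.022, -0.02, -0.01], "spin": 0}, {"travel": [0.022, -0.02, -0.005], "spin": 0}]}}

```text
time_s: 10.37
tcp_pos: [0.3771, 0.1228, 0.3781]
eef_rot: [174.3, 8.8, -169.9]
contact_force: [0.8, -0.1, 0.2]
gripper_width: 0.0876
```

Call:
{"api": "send_rows", "payload": {"motion": [{"travel": [0.022, -0.015, 0], "spin": 0}, {"travel": [0.022, -0.01, 0], "spin": 0}, {"travel": [0.02, 0, 0], "spin": 0}, {"travel": [0.015, 0, 0], "spin": 0}, {"travel": [0.005, 0, 0], "spin": 0}]}}

```text
time_s: 10.78
tcp_pos: [0.2959, 0.0727, 0.3755]
eef_rot: [173.2, 10.4, -170.2]
contact_force: [-0.5, -0.1, -0.1]
gripper_width: 0.0875
```

```bash
python3 g.py .28 .09 .35
```

```text
tilt 12.4 az 43.0 joints [  58.7  -32.9  -24.9    3.3  -86.  -138.2] yaw 11.0 jaw slope 6.7
x [-0.969 -0.167 -0.18 ] y [-0.189  0.975  0.117] tcp [0.2959 0.0727 0.3755]
tool delta [0.0171 0.0169 0.025 ]
```

Call:
{"api": "send_rows", "payload": {"motion": [{"travel": [-0.02, 0, 0], "spin": 0}, {"travel": [-0.03, 0, 0], "spin": 0}, {"travel": [-0.04, 0, 0], "spin": 0}]}}

```text
time_s: 11.03
tcp_pos: [0.3773, 0.0877, 0.4046]
eef_rot: [172.1, 12.0, -169.1]
contact_force: [-1.4, 1.4, 0.2]
gripper_width: 0.088
```

Call:
{"api": "send_rows", "payload": {"motion": [{"travel": [0.04, 0, 0], "spin": 0}, {"travel": [0.03, 0, 0], "spin": 0}, {"travel": [0.02, 0, 0], "spin": 0}, {"travel": [0.005, 0, 0], "spin": 0}]}}

```text
time_s: 11.37
tcp_pos: [0.3052, 0.0661, 0.3714]
eef_rot: [175.1, 8.8, -171.4]
contact_force: [-0.0, -0.7, 0.5]
gripper_width: 0.0876
```

Call:
{"api": "send_rows", "payload": {"motion": [{"travel": [-0.02, 0, 0], "spin": 0}, {"travel": [-0.03, 0, 0], "spin": 0}, {"travel": [-0.04, 0, 0], "spin": 0}]}}

```text
time_s: 11.62
tcp_pos: [0.3898, 0.0792, 0.3946]
eef_rot: [174.4, 10.0, -170.6]
contact_force: [-1.3, 2.2, 1.1]
gripper_width: 0.0877
```

Call:
{"api": "send_rows", "payload": {"motion": [{"travel": [0.04, 0, 0], "spin": 0}, {"travel": [0.03, 0, 0], "spin": 0}, {"travel": [0.02, 0, 0], "spin": 0}, {"travel": [0.005, 0, 0], "spin": 0}]}}

```text
time_s: 11.95
tcp_pos: [0.3148, 0.064, 0.3648]
eef_rot: [177.0, 7.1, -172.0]
contact_force: [-1.0, -0.1, 1.1]
gripper_width: 0.0879
```

```bash
python3 g.py .28 .09 .35
```

```text
tilt 7.7 az 31.0 joints [  52.8  -26.9  -23.3    2.8  -86.5 -134.6] yaw 8.4 jaw slope 3.0
x [-0.983 -0.138 -0.123] y [-0.146  0.988  0.052] tcp [0.3148 0.064  0.3648]
tool delta [0.0324 0.03   0.0125]
```

Call:
{"api": "send_rows", "payload": {"motion": [{"travel": [-0.02, 0, 0], "spin": 0}, {"travel": [-0.03, 0, 0], "spin": 0}, {"travel": [-0.04, 0, 0], "spin": 0}]}}

```text
time_s: 12.2
tcp_pos: [0.4006, 0.0768, 0.3857]
eef_rot: [176.2, 8.3, -171.1]
contact_force: [-1.1, 1.2, 0.6]
gripper_width: 0.0875
```

Call:
{"api": "send_rows", "payload": {"motion": [{"travel": [0.04, 0, 0], "spin": 0}, {"travel": [0.03, 0, 0], "spin": 0}, {"travel": [0.02, 0, 0], "spin": 0}, {"travel": [0.005, 0, 0], "spin": 0}]}}

```text
time_s: 12.53
tcp_pos: [0.3237, 0.0651, 0.3595]
eef_rot: [178.4, 5.7, -172.0]
contact_force: [-0.5, 0.3, 0.5]
gripper_width: 0.0875
```

Call:
{"api": "send_rows", "payload": {"motion": [{"travel": [-0.02, 0, 0], "spin": 0}, {"travel": [-0.03, 0, 0], "spin": 0}, {"travel": [-0.04, 0, 0], "spin": 0}]}}

```text
time_s: 12.78
tcp_pos: [0.4101, 0.0784, 0.3788]
eef_rot: [177.5, 7.0, -171.2]
contact_force: [-0.8, 2.1, 1.0]
gripper_width: 0.0878
```

Call:
{"api": "send_rows", "payload": {"motion": [{"travel": [0.04, 0, 0], "spin": 0}, {"travel": [0.03, 0, 0], "spin": 0}, {"travel": [0.02, 0, 0], "spin": 0}, {"travel": [0.005, 0, 0], "spin": 0}]}}

```text
time_s: 13.12
tcp_pos: [0.3323, 0.0683, 0.355]
eef_rot: [179.5, 4.7, -171.7]
contact_force: [0.2, -0.8, 0.0]
gripper_width: 0.0876
```

Call:
{"api": "send_rows", "payload": {"motion": [{"travel": [-0.02, 0, 0], "spin": 0}, {"travel": [-0.03, 0, 0], "spin": 0}, {"travel": [-0.04, 0, 0], "spin": 0}]}}

```text
time_s: 13.37
tcp_pos: [0.4192, 0.0825, 0.373]
eef_rot: [178.6, 6.1, -170.9]
contact_force: [-0.7, 1.2, 0.6]
gripper_width: 0.0876
```

Call:
{"api": "send_rows", "payload": {"motion": [{"travel": [0.04, 0, 0], "spin": 0}, {"travel": [0.03, 0, 0], "spin": 0}, {"travel": [0.02, 0, 0], "spin": 0}, {"travel": [0.005, 0, 0], "spin": 0}]}}

```text
time_s: 13.7
tcp_pos: [0.3411, 0.0731, 0.351]
eef_rot: [-179.7, 3.9, -171.2]
contact_force: [-0.2, -0.3, 1.2]
gripper_width: 0.0877
```

```bash
python3 g.py .589 .327 .25
```

```text
tilt 3.9 az 5.0 joints [  49.4  -20.1  -21.3    2.8  -86.  -130.7] yaw 8.8 jaw slope -0.3
x [-0.986 -0.153 -0.068] y [-0.153  0.988 -0.005] tcp [0.3411 0.0731 0.351 ]
tool delta [-0.2764  0.2135  0.1192]
```

Call:
{"api": "send_rows", "payload": {"motion": [{"travel": [-0.005, 0.004, 0], "spin": 0}, {"travel": [-0.01, 0.008, 0], "spin": 0}, {"travel": [-0.015, 0.012, 0], "spin": 0}, {"travel": [-0.02, 0.016, 0], "spin": 0}, {"travel": [-0.02, 0.016, 0], "spin": 0}]}}

```text
time_s: 14.12
tcp_pos: [0.405, 0.1436, 0.3688]
eef_rot: [179.1, 5.5, -170.6]
contact_force: [-0.3, 0.6, 0.1]
gripper_width: 0.0876
```

Call:
{"api": "send_rows", "payload": {"motion": [{"travel": [-0.02, 0.016, 0], "spin": 0}, {"travel": [-0.02, 0.016, 0], "spin": 0}, {"travel": [-0.02, 0.016, 0], "spin": 0}, {"travel": [-0.02, 0.016, 0], "spin": 0}, {"travel": [-0.02, 0.016, 0], "spin": 0}]}}

```text
time_s: 14.53
tcp_pos: [0.5011, 0.2486, 0.3905]
eef_rot: [178.3, 6.7, -170.2]
contact_force: [-0.3, 0.7, 0.3]
gripper_width: 0.0876
```

Call:
{"api": "send_rows", "payload": {"motion": [{"travel": [-0.02, 0.016, 0], "spin": 0}, {"travel": [-0.02, 0.016, 0.005], "spin": 0}, {"travel": [-0.015, 0.012, 0.01], "spin": 0}, {"travel": [-0.01, 0.006, 0.015], "spin": 0}, {"travel": [-0.01, 0.002, 0.015], "spin": 0}]}}

```text
time_s: 14.95
tcp_pos: [0.5847, 0.3272, 0.3658]
eef_rot: [177.6, 8.0, -169.8]
contact_force: [0.0, -0.4, -0.4]
gripper_width: 0.0877
```

```bash
python3 g.py .589 .327 .12
```

```text
tilt 8.3 az 27.0 joints [  47.7   11.1    8.1    3.   -79.2 -127.7] yaw 10.5 jaw slope 2.4
x [-0.975 -0.175 -0.138] y [-0.182  0.982  0.042] tcp [0.5847 0.3272 0.3658]
tool delta [ 0.0299 -0.0112  0.2438]
```

Call:
{"api": "send_rows", "payload": {"motion": [{"travel": [0.001, -0.001, 0.01], "spin": 1}, {"travel": [0.003, -0.001, 0.02], "spin": 1}, {"travel": [0.004, -0.001, 0.03], "spin": 1.5}, {"travel": [0.004, -0.001, 0.035], "spin": 0}, {"travel": [0.004, -0.001, 0.035], "spin": 0}]}}

```text
time_s: 15.37
tcp_pos: [0.5982, 0.3359, 0.2405]
eef_rot: [176.3, 9.0, -173.5]
contact_force: [-0.3, 0.1, -0.1]
gripper_width: 0.088
```

Call:
{"api": "send_rows", "payload": {"motion": [{"travel": [0.004, -0.001, 0.035], "spin": 0}, {"travel": [0.004, -0.001, 0.03], "spin": 0}, {"travel": [0.004, -0.001, 0.025], "spin": 0}, {"travel": [0.002, -0.001, 0.015], "spin": 0}, {"travel": [0, 0, 0.005], "spin": 0}]}}

```text
time_s: 15.78
tcp_pos: [0.6036, 0.3404, 0.1239]
eef_rot: [176.0, 9.3, -173.5]
contact_force: [0.0, -0.2, 0.6]
gripper_width: 0.0877
```

```bash
python3 g.py .592 .328 .031; python3 - <<'E'
from h import *
c,im,d=cam('wrist','w2'); np.save('w2.npy',cloud(c,d)); net('wrist',c,['pump_body'])
X=np.load('w2.npy').reshape(-1,3); Q=X[(np.hypot(X[:,0]-.589,X[:,1]-.327)<.04)&(X[:,2]>.052)&(X[:,2]<.064)]
print(len(Q)); 
if len(Q)>20: print(cv2.minEnclosingCircle((Q[:,:2]*1000).astype(np.float32)),np.median(Q[:,2]))
E
```

```text
tilt 10.2 az 30.0 joints [  47.3   18.6  -14.     4.1  -47.7 -133. ] yaw 7.2 jaw slope 4.0
x [-0.98  -0.112 -0.162] y [-0.124  0.99   0.069] tcp [0.6036 0.3404 0.1239]
tool delta [ 0.0279 -0.0173  0.0885]
wrist pump_body 0.88 [0.583 0.329 0.004] [259. 153.]
1924
((588.6373901367188, 328.27947998046875), 21.960166931152344) 0.058474877241399256
```

Call:
{"api": "send_rows", "payload": {"motion": [{"travel": [0.006, -0.004, 0.01], "spin": 0}, {"travel": [0.007, -0.004, 0.015], "spin": 0}, {"travel": [0.007, -0.004, 0.015], "spin": 0}, {"travel": [0.006, -0.003, 0.01], "spin": 0}, {"travel": [0, 0, 0.005], "spin": 0}]}}

```text
time_s: 16.3
tcp_pos: [0.5973, 0.3344, 0.0785]
eef_rot: [175.2, 10.5, -173.5]
contact_force: [-0.2, -0.2, 0.5]
gripper_width: 0.0876
```

```bash
python3 g.py .592 .330 .031
```

```text
tilt 11.5 az 31.0 joints [  47.5   19.7  -19.9    5.1  -39.5 -134.1] yaw 7.4 jaw slope 4.7
x [-0.977 -0.112 -0.183] y [-0.128  0.988  0.082] tcp [0.5973 0.3344 0.0785]
tool delta [ 0.0143 -0.0076  0.0452]
```

Call:
{"api": "send_rows", "payload": {"motion": [{"travel": [0.005, -0.003, 0.014], "spin": 0}, {"travel": [0.005, -0.003, 0.014], "spin": 0}, {"travel": [0.005, -0.002, 0.012], "spin": 0}, {"travel": [0.004, -0.002, 0.008], "spin": 0}, {"travel": [0, 0, 0.002], "spin": 0}]}}

```text
time_s: 16.72
tcp_pos: [0.5964, 0.3343, 0.0346]
eef_rot: [174.6, 11.4, -173.4]
contact_force: [-0.5, 0.1, 0.0]
gripper_width: 0.088
```

```bash
python3 g.py .592 .330 .031
```

```text
tilt 12.6 az 32.0 joints [  47.6   22.   -24.1    6.4  -31.9 -135.6] yaw 7.6 jaw slope 5.3
x [-0.974 -0.112 -0.198] y [-0.132  0.987  0.092] tcp [0.5964 0.3343 0.0346]
tool delta [ 0.0055 -0.004   0.0022]
```

Call:
{"api": "send_rows", "payload": {"motion": [{"travel": [0.005, -0.003, 0.004], "spin": 0}, {"travel": [0.001, -0.001, 0.003], "spin": 0}]}}

```text
time_s: 16.88
tcp_pos: [0.5941, 0.3321, 0.0283]
eef_rot: [174.5, 11.6, -173.4]
contact_force: [-0.9, -1.1, 0.1]
gripper_width: 0.0871
```

Call:
{"api": "send_rows", "payload": {"motion": [{"travel": [0, 0, 0], "spin": 0}, {"travel": [0, 0, 0], "spin": 0}, {"travel": [0, 0, 0], "spin": 0}, {"travel": [0, 0, 0], "spin": 0}], "gripper": -1, "squeeze": 20}}

```text
time_s: 17.22
tcp_pos: [0.5953, 0.3329, 0.0302]
eef_rot: [174.4, 11.8, -173.4]
contact_force: [0.5, 0.1, 0.1]
gripper_width: 0.0665
```

Call:
{"api": "send_rows", "payload": {"motion": [{"travel": [0, 0, 0], "spin": 0}, {"travel": [0, 0, 0], "spin": 0}, {"travel": [0, 0, 0], "spin": 0}]}}

```text
time_s: 17.47
tcp_pos: [0.5958, 0.3334, 0.0311]
eef_rot: [174.4, 11.8, -173.4]
contact_force: [-0.0, -0.3, 0.6]
gripper_width: 0.0464
```

```bash
python3 g.py .592 .330 .2
```

```text
tilt 13.1 az 32.0 joints [  47.6   21.9  -25.     6.8  -30.6 -135.9] yaw 7.8 jaw slope 5.5
x [-0.972 -0.112 -0.205] y [-0.134  0.986  0.096] tcp [0.5958 0.3334 0.0311]
tool delta [-0.0306  0.0133 -0.1657]
```

Call:
{"api": "send_rows", "payload": {"motion": [{"travel": [0, 0, 0], "spin": 0}, {"travel": [0, 0, 0.001], "spin": 0}]}}

```text
time_s: 17.63
tcp_pos: [0.5961, 0.3337, 0.0304]
eef_rot: [174.4, 11.9, -173.4]
contact_force: [-0.7, -0.3, 0.3]
gripper_width: 0.0329
```

Call:
{"api": "send_rows", "payload": {"motion": [{"travel": [-0.004, 0.002, -0.02], "spin": 0}, {"travel": [-0.004, 0.002, -0.035], "spin": 0}, {"travel": [-0.007, 0.003, -0.038], "spin": 0}, {"travel": [-0.007, 0.003, -0.038], "spin": 0}, {"travel": [-0.007, 0.003, -0.038], "spin": 0}]}}

```text
time_s: 18.05
tcp_pos: [0.5849, 0.3246, 0.1949]
eef_rot: [175.1, 10.8, -173.3]
contact_force: [1.1, 1.4, -0.8]
gripper_width: 0.002
```

```bash
python3 g.py .55 .1 .24; python3 - <<'E'
from h import *
c,im,d=cam('scene','s2'); np.save('s2.npy',cloud(c,d)); cv2.imwrite('pics/s2c.png',cv2.resize(im[80:260,230:430],None,fx=3,fy=3))
E
```

```text
tilt 11.8 az 31.0 joints [  47.8   12.3  -13.3    4.2  -53.2 -132.9] yaw 7.6 jaw slope 4.8
x [-0.976 -0.114 -0.187] y [-0.131  0.988  0.084] tcp [0.5849 0.3246 0.1949]
tool delta [ 0.0512 -0.2135 -0.0741]
```

View pics/s2c.png

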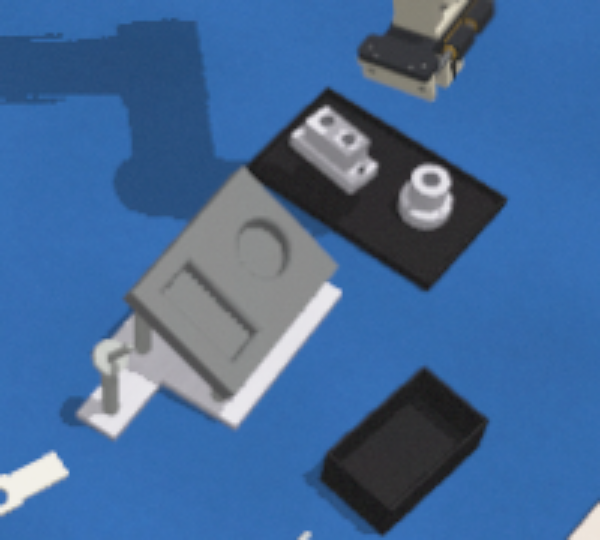

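```bash
python3 - <<'E'
from h import *
s=r.get_state(); c=cal('scene'); Q=rot(s['eef_rot']); t=s['tcp_pos']
for k in (0,-.019,-.066): print(px(c,t+Q[:,2]*k))
X=np.load('s2.npy'); 
for u,v in((362,112),(373,112),(355,103),(375,100)): print(u,v,X[v,u])
N=X.reshape(-1,3); q=N[(np.hypot(N[:,0]-.589,N[:,1]-.327)<.06)&(N[:,2]>.05)&(N[:,2]<.066)]; print('pump',len(q),cv2.minEnclosingCircle((q[:,:2]*1000).astype(np.float32)),np.median(q[:,2]))
q=N[(N[:,2]>.1)&(np.hypot(N[:,0]-.58,N[:,1]-.32)<.25)&(N[:,1]>.2)]
print(q.min(0),np.median(q,0), q[q[:,2]<np.percentile(q[:,2],15)].mean(0))
W=cal('wrist'); print(Q.T@(np.array(W['origin'])-t), Q.T@rot(W['orientation']))
E
```

```text
[380. 110.]
[380. 106.]
[379.  95.]
362 112 [ 0.46036247  0.44736591 -0.00288748]
373 112 [0.61458608 0.23043271 0.29756116]
355 103 [0.55518422 0.22249966 0.29659653]
375 100 [0.60694282 0.24015864 0.33418458]
pump 121 ((589.2186889648438, 325.1864013671875), 24.200469970703125) 0.057284698665631906
[0.47558669 0.20873594 0.22825197] [0.56270885 0.25833564 0.45611068] [0.58134576 0.27784887 0.30945886]
[ 7.17663628e-02  3.05659621e-05 -1.93643005e-01] [[ 5.00063231e-04 -9.63175440e-01 -2.68873245e-01]
 [ 9.99999772e-01  6.03802271e-04 -3.03133177e-04]
 [ 4.54316707e-04 -2.68873032e-01  9.63175522e-01]]
```

```bash
python3 - <<'E'
from h import *
s=r.get_state(); c,im,d=cam('wrist','w3'); Q=rot(s['eef_rot']); t=s['tcp_pos']
for k in (0,-.019,-.066): print(px(c,t+Q[:,2]*k))
print('pump px',px(c,[.5886,.3283,.0585]),px(c,[.5886,.3283,.0045]))
P=cloud(c,d)
X=P.reshape(-1,3); q=X[(np.hypot(X[:,0]-.589,X[:,1]-.327)<.06)&(X[:,2]>.05)&(X[:,2]<.066)]; print('pump',len(q),len(q) and cv2.minEnclosingCircle((q[:,:2]*1000).astype(np.float32)))
E
```

```text
[276. 231.]
[276. 242.]
[276. 280.]
pump px [265. 162.] [263. 148.]
pump 1146 ((589.089111328125, 328.10577392578125), 21.81414222717285)
```

View pics/w3.png

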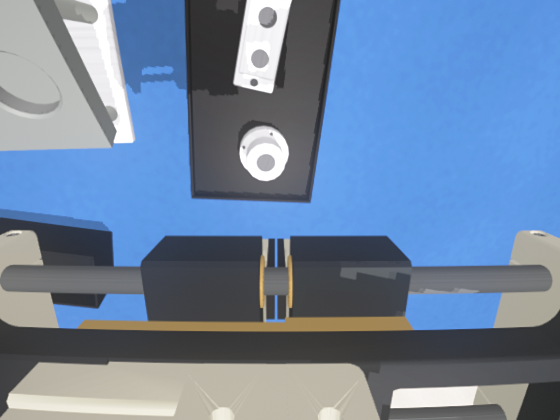

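```bash
python3 - <<'E'
from h import *
s=r.get_state(); c,im,d=cam('wrist'); Q=rot(s['eef_rot']); t=s['tcp_pos']
L=(cloud(c,d).reshape(-1,3)-t)@Q; m=(L[:,2]>-.12)&(L[:,2]<.03)&(np.abs(L[:,0])<.06)
q=L[m]; print(len(q))
for z in np.arange(-.12,.03,.01):
    k=q[(q[:,2]>=z)&(q[:,2]<z+.01)]
    if len(k): print(round(z,2),len(k),np.round(k.min(0)*1000),np.round(k.max(0)*1000))
print(r.get_state()['gripper_width'])
# tray rim heights and pump at each time
for n in('w1','w2','s2','top'):
    X=np.load(n+'.npy').reshape(-1,3); q=X[(np.hypot(X[:,0]-.589,X[:,1]-.327)<.022)]; print(n,np.nanpercentile(q[:,2],[5,50,90]))
E
```

```text
22550
-0.12 17197 [ -28.  -85. -120.] [  39.   87. -110.]
-0.11 4241 [ -39.  -88. -110.] [  39.   88. -100.]
-0.1 41 [  -3.   -4. -100.] [  8.   4. -91.]
-0.09 447 [-12.  -4. -84.] [  2.   4. -80.]
-0.08 14 [  9.  -4. -74.] [ 11.   4. -70.]
-0.07 151 [  8.  -4. -70.] [ 11.   4. -60.]
-0.06 240 [  4.  -6. -60.] [ 11.   6. -50.]
-0.05 173 [  8.  -7. -50.] [ 11.   7. -40.]
-0.04 46 [  9.  -7. -40.] [ 11.   7. -36.]
0.0003599359156820963
w1 [0.02680152 0.05785678 0.05919809]
w2 [0.02987491 0.05832453 0.05933793]
s2 [0.03366519 0.30572592 0.39599912]
top [0.02912881 0.0564125  0.05946735]
```

```bash
cat > g.py <<'E'
from h import *
import sys
s=r.get_state(); Q=rot(s['eef_rot']); z=Q[:,2]; t=s['tcp_pos']; G=t-.055*z
print('t',round(s['time_s'],2),'tilt',np.round(np.degrees(np.arccos(-z[2])),1),'az',np.round(np.degrees(np.arctan2(z[1],z[0]))),'yaw',np.round(np.degrees(np.arctan2(-Q[0,1],Q[1,1])),1),'jaw slope',np.round(np.degrees(np.arcsin(Q[2,1])),1),'w',round(s['gripper_width'],4),'F',np.round(s['contact_force'],1))
print('x',np.round(Q[:,0],3),'y',np.round(Q[:,1],3),'z',np.round(z,3),'grasp',np.round(G,4),'tip z',round(t[2]-.036*z[2],4))
if len(sys.argv)>3:
    p=np.array(list(map(float,sys.argv[1:4]))); print('tool delta for grasp pt',np.round(Q.T@(p-G),4))
E
python3 g.py .5888 .3282 .09;python3 g.py .5888 .3282 .049
```

```text
t 18.2 tilt 12.3 az 32.0 yaw 7.6 jaw slope 5.1 w 0.0004 F [-0.6  0.  -0.2]
x [-0.974 -0.113 -0.194] y [-0.132  0.987  0.089] z [ 0.182  0.112 -0.977] grasp [0.5773 0.3205 0.2521] tip z 0.2336
tool delta for grasp pt [ 0.0194 -0.0083  0.1614]
t 18.2 tilt 12.3 az 32.0 yaw 7.6 jaw slope 5.1 w 0.0004 F [-0.6  0.  -0.2]
x [-0.974 -0.113 -0.194] y [-0.132  0.987  0.089] z [ 0.182  0.112 -0.977] grasp [0.5773 0.3205 0.2521] tip z 0.2336
tool delta for grasp pt [ 0.0274 -0.012   0.2014]
```

Call:
{"api": "send_rows", "payload": {"motion": [{"travel": [0.002, -0.001, 0.015], "spin": 0}, {"travel": [0.004, -0.002, 0.025], "spin": 0}, {"travel": [0.005, -0.002, 0.03], "spin": 0}, {"travel": [0.005, -0.002, 0.03], "spin": 0}, {"travel": [0.004, -0.001, 0.02], "spin": 0}], "gripper": 0.6}}

```text
time_s: 18.62
tcp_pos: [0.5933, 0.3326, 0.078]
eef_rot: [174.3, 11.7, -173.5]
contact_force: [0.2, 0.3, -0.2]
gripper_width: 0.0285
```

Call:
{"api": "send_rows", "payload": {"motion": [{"travel": [0.002, -0.001, 0.01], "spin": 0}, {"travel": [0.002, -0.001, 0.008], "spin": 0}, {"travel": [0, 0, 0], "spin": 0}]}}

```text
time_s: 18.87
tcp_pos: [0.5886, 0.3282, 0.0486]
eef_rot: [174.8, 11.1, -173.5]
contact_force: [0.1, -0.6, 1.3]
gripper_width: 0.0483
```

```bash
python3 g.py .5888 .3282 .049
```

```text
t 18.87 tilt 12.3 az 32.0 yaw 7.6 jaw slope 5.1 w 0.0483 F [ 0.1 -0.6  1.3]
x [-0.975 -0.112 -0.193] y [-0.131  0.987  0.089] z [ 0.18   0.112 -0.977] grasp [0.5786 0.322  0.1023] tip z 0.0838
tool delta for grasp pt [-0.0003  0.      0.0547]
```

Call:
{"api": "send_rows", "payload": {"motion": [{"travel": [0, 0, 0.005], "spin": 0}, {"travel": [0, 0, 0.008], "spin": 0}, {"travel": [0, 0, 0.012], "spin": 0}, {"travel": [0, 0, 0.014], "spin": 0}, {"travel": [0, 0, 0.014], "spin": 0}]}}

```text
time_s: 19.28
tcp_pos: [0.6015, 0.3373, -0.0006]
eef_rot: [174.5, 11.5, -173.5]
contact_force: [0.4, -0.4, 0.5]
gripper_width: 0.0696
```

```bash
python3 g.py .5888 .3282 .049
```

```text
t 19.28 tilt 12.8 az 32.0 yaw 7.7 jaw slope 5.4 w 0.0696 F [ 0.4 -0.4  0.5]
x [-0.973 -0.112 -0.2  ] y [-0.133  0.987  0.094] z [ 0.187  0.118 -0.975] grasp [0.5912 0.3308 0.053 ] tip z 0.0345
tool delta for grasp pt [ 0.0034 -0.0026  0.0031]
```

Call:
{"api": "send_rows", "payload": {"motion": [{"travel": [0.0035, -0.0025, 0.004], "spin": 0}]}}

```text
time_s: 19.37
tcp_pos: [0.5996, 0.3354, -0.0068]
eef_rot: [174.5, 11.5, -173.5]
contact_force: [-0.2, 0.5, 0.1]
gripper_width: 0.0699
```

Call:
{"api": "send_rows", "payload": {"motion": [{"travel": [0, 0, 0.0005], "spin": 0}, {"travel": [0, 0, 0.0005], "spin": 0}, {"travel": [0, 0, 0.0005], "spin": 0}, {"travel": [0, 0, 0.0005], "spin": 0}, {"travel": [0, 0, 0], "spin": 0}], "gripper": -1, "squeeze": 20}}

```text
time_s: 19.78
tcp_pos: [0.5994, 0.3343, -0.0079]
eef_rot: [174.5, 11.5, -173.5]
contact_force: [-0.3, 1.1, -3.9]
gripper_width: 0.0526
```

```bash
python3 g.py .5888 .3282 .049
```

```text
t 19.78 tilt 12.7 az 32.0 yaw 7.6 jaw slope 5.4 w 0.0526 F [-0.3  1.1 -3.9]
x [-0.974 -0.111 -0.199] y [-0.132  0.987  0.094] z [ 0.186  0.118 -0.975] grasp [0.5892 0.3279 0.0457] tip z 0.0272
tool delta for grasp pt [-0.0003  0.0007 -0.0032]
```

Call:
{"api": "send_rows", "payload": {"motion": [{"travel": [0, 0, -0.003], "spin": 0}, {"travel": [0, 0, 0], "spin": 0}]}}

```text
time_s: 19.95
tcp_pos: [0.5985, 0.3339, -0.0045]
eef_rot: [174.5, 11.5, -173.5]
contact_force: [-1.4, 0.1, -3.4]
gripper_width: 0.0524
```

Call:
{"api": "send_rows", "payload": {"motion": [{"travel": [0, 0, -0.004], "spin": 0}, {"travel": [0, 0, -0.008], "spin": 0}]}}

```text
time_s: 20.12
tcp_pos: [0.5953, 0.3317, 0.0063]
eef_rot: [174.6, 11.4, -173.5]
contact_force: [0.2, 0.2, -3.7]
gripper_width: 0.0518
```

```bash
python3 g.py
```

```text
t 20.12 tilt 12.6 az 32.0 yaw 7.6 jaw slope 5.3 w 0.0518 F [ 0.2  0.2 -3.7]
x [-0.974 -0.111 -0.197] y [-0.131  0.987  0.093] z [ 0.184  0.116 -0.976] grasp [0.5852 0.3254 0.06  ] tip z 0.0414
```

Call:
{"api": "send_rows", "payload": {"motion": [{"travel": [0, 0, -0.02], "spin": 0}, {"travel": [0, 0, -0.03], "spin": 0}, {"travel": [0, 0, -0.035], "spin": 0}, {"travel": [0, 0, -0.04], "spin": 0}, {"travel": [0, 0, -0.03], "spin": 0}], "squeeze": 40}}

```text
time_s: 20.53
tcp_pos: [0.5641, 0.3117, 0.161]
eef_rot: [174.8, 11.0, -173.4]
contact_force: [1.2, 0.6, 0.1]
gripper_width: 0.0084
```

```bash
python3 g.py; python3 - <<'E'
from h import *
s=r.get_state(); c,im,d=cam('wrist','w4'); cs,i2,d2=cam('scene')
cv2.imwrite('pics/m4.png',np.hstack([im[100:400,100:460],cv2.resize(i2[60:180,310:430],(300,300))]))
Q=rot(s['eef_rot']); G=s['tcp_pos']-.055*Q[:,2]
X=cloud(c,d).reshape(-1,3); L=(X-G)@Q
k=L[(np.abs(L[:,1])<.035)&(np.abs(L[:,0])<.05)&(L[:,2]>-.03)&(L[:,2]<.07)]
for z in np.arange(-.03,.07,.008):
    a=k[(k[:,2]>=z)&(k[:,2]<z+.008)]
    if len(a)>5: print(round(z,3),len(a),np.round(a.min(0)*1000),np.round(a.max(0)*1000))
E
```

```text
t 20.53 tilt 12.2 az 32.0 yaw 7.6 jaw slope 5.1 w 0.0084 F [1.2 0.6 0.1]
x [-0.975 -0.113 -0.191] y [-0.131  0.987  0.088] z [ 0.179  0.111 -0.978] grasp [0.5542 0.3056 0.2148] tip z 0.1962
-0.03 500 [-11.  -8. -29.] [  2.   8. -22.]
-0.022 79 [ -2. -10. -21.] [ 11.  10. -14.]
-0.014 162 [  8. -11. -14.] [11. 10. -6.]
-0.006 299 [  3. -12.  -6.] [11. 12.  2.]
0.002 213 [  7. -13.   2.] [11. 13. 10.]
0.01 162 [ -7. -13.  10.] [11. 13. 18.]
0.018 34 [-7. -8. 18.] [ 9.  7. 20.]
```

View pics/m4.png

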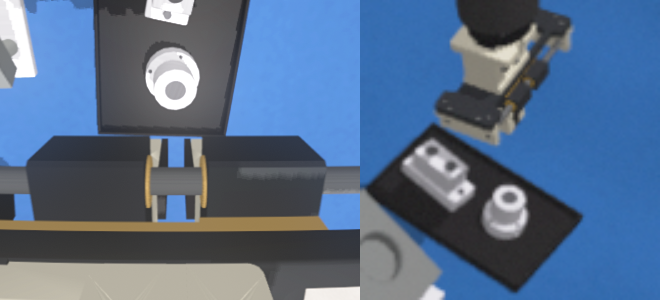

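Call:
{"api": "send_rows", "payload": {"motion": [{"travel": [0.0, 0, 0.0], "spin": -6.1}, {"travel": [-0.01, 0.005, 0.01], "spin": -6.1}, {"travel": [-0.01, 0.005, 0.02], "spin": -6.1}, {"travel": [0, 0, 0.02], "spin": -6.1}, {"travel": [0, 0, 0.01], "spin": 0}], "gripper": 0.6, "squeeze": 30}}

```text
time_s: 21.05
tcp_pos: [0.5978, 0.341, 0.126]
eef_rot: [179.7, 14.0, -147.4]
contact_force: [-0.0, -1.1, 0.2]
gripper_width: 0.03
```

```bash
cat > p.py <<'E'
from h import *
c,im,d=cam('wrist'); X=cloud(c,d).reshape(-1,3); np.save('wl.npy',X)
q=X[(np.hypot(X[:,0]-.589,X[:,1]-.327)<.05)&(X[:,2]>.052)&(X[:,2]<.066)]; print('pump',len(q),len(q) and cv2.minEnclosingCircle((q[:,:2]*1000).astype(np.float32)),np.median(q[:,2]))
E
python3 p.py; python3 g.py .5888 .3282 .09; python3 g.py .5888 .3282 .051|tail -1
```

```text
pump 2040 ((577.2138671875, 321.6888427734375), 21.846071243286133) 0.05862812357547574
t 21.1 tilt 13.9 az 34.0 yaw 32.4 jaw slope 0.3 w 0.0337 F [-0.4  0.  -1.5]
x [-0.821 -0.518 -0.24 ] y [-0.535  0.845  0.005] z [ 0.2    0.133 -0.971] grasp [0.5865 0.3334 0.1779] tip z 0.1595
tool delta for grasp pt [ 0.022  -0.0061  0.0851]
tool delta for grasp pt [ 0.0313 -0.0063  0.123 ]
```

Call:
{"api": "send_rows", "payload": {"motion": [{"travel": [0.006, -0.001, 0.01], "spin": 0}, {"travel": [0.009, -0.001, 0.02], "spin": 0}, {"travel": [0.01, -0.001, 0.025], "spin": 0}, {"travel": [0.01, -0.001, 0.02], "spin": 0}, {"travel": [0.007, -0.001, 0.01], "spin": 0}]}}

```text
time_s: 21.52
tcp_pos: [0.5857, 0.3292, 0.037]
eef_rot: [179.3, 14.5, -149.0]
contact_force: [-0.5, -0.9, -0.7]
gripper_width: 0.0668
```

```bash
python3 g.py .5772 .3217 .051
```

```text
t 21.52 tilt 14.6 az 34.0 yaw 31.2 jaw slope 0.7 w 0.0668 F [-0.5 -0.9 -0.7]
x [-0.829 -0.499 -0.251] y [-0.518  0.855  0.012] z [ 0.209  0.14  -0.968] grasp [0.5742 0.3215 0.0903] tip z 0.0719
tool delta for grasp pt [ 0.0073 -0.0018  0.0387]
```

Call:
{"api": "send_rows", "payload": {"motion": [{"travel": [0.002, -0.001, 0.012], "spin": 0}, {"travel": [0.003, 0, 0.014], "spin": 0}, {"travel": [0.003, -0.001, 0.012], "spin": 0}]}}

```text
time_s: 21.77
tcp_pos: [0.5876, 0.3285, -0.0008]
eef_rot: [179.1, 14.6, -149.7]
contact_force: [-0.1, -0.9, -0.7]
gripper_width: 0.07
```

```bash
python3 g.py .5772 .3217 .051
```

```text
t 21.77 tilt 14.7 az 34.0 yaw 30.5 jaw slope 0.9 w 0.07 F [-0.1 -0.9 -0.7]
x [-0.836 -0.488 -0.253] y [-0.508  0.861  0.016] z [ 0.21   0.141 -0.967] grasp [0.576  0.3207 0.0524] tip z 0.034
tool delta for grasp pt [-0.0011  0.0002  0.0018]
```

Within 1–2 mm; close and lift.

Call:
{"api": "send_rows", "payload": {"motion": [{"travel": [-0.001, 0, 0.001], "spin": 0}, {"travel": [0, 0, 0], "spin": 0}, {"travel": [0, 0, 0], "spin": 0}, {"travel": [0, 0, 0], "spin": 0}, {"travel": [0, 0, 0], "spin": 0}], "gripper": -1, "squeeze": 30}}

```text
time_s: 22.18
tcp_pos: [0.5889, 0.3291, 0.0005]
eef_rot: [178.9, 14.6, -150.3]
contact_force: [-0.9, -0.2, -3.4]
gripper_width: 0.0431
```

Call:
{"api": "send_rows", "payload": {"motion": [{"travel": [0, 0, -0.003], "spin": 0}, {"travel": [0, 0, -0.01], "spin": 0}]}}

```text
time_s: 22.35
tcp_pos: [0.585, 0.3263, 0.0124]
eef_rot: [179.0, 14.5, -150.4]
contact_force: [0.6, 0.0, -3.0]
gripper_width: 0.0432
```

```bash
python3 g.py .5772 .3217 .051
```

```text
t 22.35 tilt 14.5 az 34.0 yaw 29.8 jaw slope 1.0 w 0.0432 F [ 0.6  0.  -3. ]
x [-0.842 -0.478 -0.25 ] y [-0.498  0.867  0.017] z [ 0.208  0.139 -0.968] grasp [0.5736 0.3186 0.0656] tip z 0.0472
tool delta for grasp pt [-0.0009  0.0006  0.0154]
```

Call:
{"api": "send_rows", "payload": {"motion": [{"travel": [0, 0, -0.02], "spin": 0}, {"travel": [0, 0, -0.03], "spin": 0}, {"travel": [0, 0, -0.04], "spin": 3}, {"travel": [0, 0, -0.04], "spin": 3}, {"travel": [0, 0, -0.04], "spin": 3}]}}

```text
time_s: 22.77
tcp_pos: [0.5427, 0.2968, 0.1759]
eef_rot: [177.0, 13.0, -160.0]
contact_force: [1.0, 0.9, -2.5]
gripper_width: 0.0438
```

Call:
{"api": "send_rows", "payload": {"motion": [{"travel": [0.01, -0.01, -0.035], "spin": 3}, {"travel": [0.02, -0.02, -0.025], "spin": 3}, {"travel": [0.025, -0.025, -0.015], "spin": 3}, {"travel": [0.028, -0.028, 0], "spin": 3}, {"travel": [0.028, -0.028, 0], "spin": 2}]}}

```text
time_s: 23.18
tcp_pos: [0.4483, 0.1582, 0.2334]
eef_rot: [172.9, 12.8, -175.0]
contact_force: [-1.1, -1.4, -3.5]
gripper_width: 0.0437
```

```bash
python3 g.py .33 .08 .34
```

```text
t 23.18 tilt 14.6 az 34.0 yaw 6.6 jaw slope 6.9 w 0.0437 F [-1.1 -1.4 -3.5]
x [-0.971 -0.086 -0.222] y [-0.115  0.986  0.121] z [ 0.208  0.143 -0.968] grasp [0.4369 0.1504 0.2866] tip z 0.2682
tool delta for grasp pt [ 0.098  -0.0507 -0.084 ]
```

Call:
{"api": "send_rows", "payload": {"motion": [{"travel": [0.035, -0.018, -0.02], "spin": 0}, {"travel": [0.035, -0.018, -0.03], "spin": 0}, {"travel": [0.025, -0.01, -0.02], "spin": 0}, {"travel": [0.01, 0, 0], "spin": 0}]}}

```text
time_s: 23.52
tcp_pos: [0.3387, 0.0902, 0.2668]
eef_rot: [172.8, 12.5, -175.6]
contact_force: [1.1, 0.2, -2.4]
gripper_width: 0.0432
```

Call:
{"api": "send_rows", "payload": {"motion": [{"travel": [-0.02, 0, 0.004], "spin": 0}, {"travel": [-0.03, 0, 0.006], "spin": 0}, {"travel": [-0.04, 0, 0.008], "spin": 0}, {"travel": [0.04, 0, -0.008], "spin": 0}, {"travel": [0.03, 0, -0.006], "spin": 0}]}}

```text
time_s: 23.93
tcp_pos: [0.3639, 0.087, 0.2494]
eef_rot: [175.0, 9.9, -175.8]
contact_force: [-2.7, -2.1, -3.4]
gripper_width: 0.0435
```

Call:
{"api": "send_rows", "payload": {"motion": [{"travel": [0.025, 0, -0.004], "spin": 0}, {"travel": [0.01, 0, 0], "spin": 0}, {"travel": [-0.02, 0, 0.004], "spin": 0}, {"travel": [-0.03, 0, 0.006], "spin": 0}, {"travel": [-0.04, 0, 0.008], "spin": 0}]}}

```text
time_s: 24.35
tcp_pos: [0.4109, 0.087, 0.2369]
eef_rot: [175.7, 8.9, -175.6]
contact_force: [-2.0, 2.4, -1.4]
gripper_width: 0.0438
```

Call:
{"api": "send_rows", "payload": {"motion": [{"travel": [0.04, 0, -0.008], "spin": 0}, {"travel": [0.03, 0, -0.006], "spin": 0}, {"travel": [0.025, 0, -0.004], "spin": 0}, {"travel": [0.01, 0, 0], "spin": 0}]}}

```text
time_s: 24.68
tcp_pos: [0.3118, 0.0675, 0.2097]
eef_rot: [-179.7, 4.2, -177.4]
contact_force: [0.3, 0.6, -2.9]
gripper_width: 0.0435
```

```bash
python3 g.py .55 .06 .25
```

```text
t 24.68 tilt 4.2 az -2.0 yaw 2.6 jaw slope -0.3 w 0.0435 F [ 0.3  0.6 -2.9]
x [-0.996 -0.046 -0.073] y [-0.046  0.999 -0.006] z [ 0.073 -0.003 -0.997] grasp [0.3078 0.0676 0.2646] tip z 0.2457
tool delta for grasp pt [-0.2399 -0.0186  0.0323]
```

Call:
{"api": "send_rows", "payload": {"motion": [{"travel": [-0.015, -0.001, 0], "spin": -1}, {"travel": [-0.025, -0.003, 0.002], "spin": -1}, {"travel": [-0.035, -0.004, 0.004], "spin": -1}, {"travel": [-0.038, -0.004, 0.005], "spin": -1}, {"travel": [-0.038, -0.004, 0.005], "spin": 0}]}}

```text
time_s: 25.1
tcp_pos: [0.4597, 0.0639, 0.2061]
eef_rot: [-179.8, 4.2, -172.6]
contact_force: [-0.4, 2.7, -1.8]
gripper_width: 0.0435
```

Call:
{"api": "send_rows", "payload": {"motion": [{"travel": [-0.038, -0.004, 0.005], "spin": 0}, {"travel": [-0.025, -0.004, 0.005], "spin": 0}, {"travel": [-0.01, -0.002, 0.002], "spin": 0}]}}

```text
time_s: 25.35
tcp_pos: [0.5403, 0.0621, 0.1996]
eef_rot: [-179.9, 4.3, -172.7]
contact_force: [-0.6, 0.4, -2.3]
gripper_width: 0.0434
```

```bash
python3 g.py .548 .056 .18
```

```text
t 25.35 tilt 4.3 az 6.0 yaw 7.3 jaw slope -0.1 w 0.0434 F [-0.6  0.4 -2.3]
x [-0.989 -0.127 -0.074] y [-0.127  0.992 -0.002] z [ 0.074  0.008 -0.997] grasp [0.5363 0.0617 0.2544] tip z 0.2355
tool delta for grasp pt [-0.0054 -0.007   0.075 ]
```

Call:
{"api": "send_rows", "payload": {"motion": [{"travel": [-0.002, -0.002, 0.015], "spin": 0}, {"travel": [-0.003, -0.002, 0.025], "spin": 0}, {"travel": [-0.003, -0.002, 0.025], "spin": 0}, {"travel": [-0.002, -0.001, 0.015], "spin": 0}, {"travel": [-0.001, 0, 0.008], "spin": 0}]}}

```text
time_s: 25.77
tcp_pos: [0.5606, 0.0566, 0.1136]
eef_rot: [179.9, 4.4, -172.9]
contact_force: [-0.7, 0.7, -3.2]
gripper_width: 0.0438
```

Call:
{"api": "send_rows", "payload": {"motion": [{"travel": [-0.001, 0, 0.005], "spin": 0}, {"travel": [-0.001, 0, 0.005], "spin": 0}]}}

```text
time_s: 25.93
tcp_pos: [0.562, 0.0568, 0.1035]
eef_rot: [179.9, 4.4, -172.9]
contact_force: [-0.2, 0.8, -3.1]
gripper_width: 0.0436
```

```bash
python3 g.py .558 .057 .138
```

```text
t 25.93 tilt 4.4 az 8.0 yaw 7.1 jaw slope 0.1 w 0.0436 F [-0.2  0.8 -3.1]
x [-0.99  -0.123 -0.076] y [-0.123  0.992  0.002] z [ 0.075  0.011 -0.997] grasp [0.5579 0.0562 0.1583] tip z 0.1394
tool delta for grasp pt [0.0013 0.0008 0.0203]
```

Now press down onto the face in small steps.

Call:
{"api": "send_rows", "payload": {"motion": [{"travel": [0, 0, 0.005], "spin": 0}, {"travel": [0, 0, 0.005], "spin": 0}]}}

```text
time_s: 26.1
tcp_pos: [0.5634, 0.0576, 0.0947]
eef_rot: [179.9, 4.5, -172.9]
contact_force: [-0.9, 0.5, -3.0]
gripper_width: 0.0436
```

Call:
{"api": "send_rows", "payload": {"motion": [{"travel": [0, 0, 0.005], "spin": 0}]}}

```text
time_s: 26.18
tcp_pos: [0.5653, 0.0581, 0.091]
eef_rot: [179.9, 4.7, -172.8]
contact_force: [2.2, -2.2, 7.2]
gripper_width: 0.0437
```

Call:
{"api": "send_rows", "payload": {"motion": [{"travel": [0, 0, 0.005], "spin": 0}]}}

```text
time_s: 26.27
tcp_pos: [0.568, 0.0587, 0.088]
eef_rot: [179.9, 5.0, -172.8]
contact_force: [3.2, -2.5, 6.5]
gripper_width: 0.0435
```

Call:
{"api": "send_rows", "payload": {"motion": [{"travel": [0, 0, 0.004], "spin": 0}]}}

```text
time_s: 26.35
tcp_pos: [0.5704, 0.0592, 0.0857]
eef_rot: [179.8, 5.2, -172.7]
contact_force: [0.1, -0.4, 4.8]
gripper_width: 0.0436
```

```bash
python3 g.py .558 .057 .138
```

```text
t 26.35 tilt 5.2 az 9.0 yaw 7.3 jaw slope 0.2 w 0.0436 F [ 0.1 -0.4  4.8]
x [-0.988 -0.127 -0.091] y [-0.127  0.992  0.003] z [ 0.09   0.014 -0.996] grasp [0.5654 0.0584 0.1405] tip z 0.1216
tool delta for grasp pt [ 0.0077 -0.0005  0.0018]
```

Call:
{"api": "send_rows", "payload": {"motion": [{"travel": [0.003, 0, 0.004], "spin": 0}]}}

```text
time_s: 26.43
tcp_pos: [0.5716, 0.0598, 0.084]
eef_rot: [179.8, 5.7, -172.6]
contact_force: [6.4, -2.0, 8.0]
gripper_width: 0.0436
```

Call:
{"api": "send_rows", "payload": {"motion": [{"travel": [0.003, 0, 0.005], "spin": 0}]}}

```text
time_s: 26.52
tcp_pos: [0.5732, 0.0604, 0.0818]
eef_rot: [179.8, 6.1, -172.5]
contact_force: [5.5, -2.3, 6.7]
gripper_width: 0.0435
```

Call:
{"api": "send_rows", "payload": {"motion": [{"travel": [0.003, 0, 0.005], "spin": 0}]}}

```text
time_s: 26.6
tcp_pos: [0.5747, 0.061, 0.0794]
eef_rot: [179.8, 6.6, -172.4]
contact_force: [4.4, -2.7, 6.0]
gripper_width: 0.0434
```

Call:
{"api": "send_rows", "payload": {"motion": [{"travel": [0.003, 0, 0.005], "spin": 0}]}}

```text
time_s: 26.68
tcp_pos: [0.5761, 0.0616, 0.077]
eef_rot: [179.8, 7.0, -172.3]
contact_force: [4.7, -3.1, 7.2]
gripper_width: 0.0433
```

```bash
cat >> g.py <<'E'
n=np.array([.497,.061,.866]); n/=np.linalg.norm(n); yv=np.array([-.122,.9925,0]); xv=np.cross(yv,n)
q=lambda p: np.round([(G-p)@xv*1e3,(G-p)@yv*1e3,(G-p)@n*1e3],1)
print('grasp in hole0',q(np.array([.5415,.007,.097])),'hole1',q(np.array([.5285,.104,.097])),'tool dirs: n',np.round(Q.T@n,3),'xv',np.round(Q.T@xv,3),'yv',np.round(Q.T@yv,3))
E
python3 g.py
```

```text
t 26.68 tilt 7.0 az 9.0 yaw 7.8 jaw slope 0.2 w 0.0433 F [ 4.7 -3.1  7.2]
x [-0.983 -0.134 -0.122] y [-0.135  0.991  0.004] z [ 0.121  0.02  -0.992] grasp [0.5695 0.0605 0.1316] tip z 0.1127
grasp in hole0 [12.4 49.7 47.1] hole1 [ 13.3 -48.2  47.7] tool dirs: n [-0.603 -0.004 -0.798] xv [-0.798 -0.013  0.603] yv [-0.013  1.     0.005]
```

Call:
{"api": "send_rows", "payload": {"motion": [{"travel": [-0.006, 0, -0.008], "spin": 0}, {"travel": [0.006, 0.02, -0.007], "spin": 0.5}, {"travel": [0.007, 0.024, -0.005], "spin": 0}, {"travel": [0, 0.004, 0], "spin": 0}]}}

```text
time_s: 27.02
tcp_pos: [0.562, 0.1086, 0.0994]
eef_rot: [179.7, 7.2, -173.0]
contact_force: [-0.2, -0.3, -3.5]
gripper_width: 0.0434
```

```bash
python3 g.py; cat > q.py <<'E'
from h import *
s=r.get_state(); Q=rot(s['eef_rot']); G=s['tcp_pos']-.055*Q[:,2]
n=np.array([.497,.061,.866]); n/=np.linalg.norm(n); yv=np.array([-.122,.9925,0]); xv=np.cross(yv,n); B=np.stack([xv,yv,n],1)
for nm in('scene','top','wrist'):
    c,im,d=cam(nm,'q_'+nm); X=cloud(c,d).reshape(-1,3); L=(X-G)@B
    k=L[(np.abs(L[:,0])<.06)&(np.abs(L[:,1])<.045)&(L[:,2]>-.06)&(L[:,2]<.02)]
    print(nm,len(k))
    for z in np.arange(-.06,.02,.01):
        a=k[(k[:,2]>=z)&(k[:,2]<z+.01)]
        if len(a)>5: print(round(z,3),len(a),np.round(a.min(0)*1000),np.round(a.max(0)*1000))
E
python3 q.py; python3 - <<'E'
import cv2,numpy as np
a=cv2.imread('pics/q_scene.png')[100:240,220:400];b=cv2.imread('pics/q_wrist.png')[80:360,140:440]
cv2.imwrite('pics/m5.png',np.hstack([cv2.resize(a,(420,327)),cv2.resize(b,(350,327))]))
E
```

```text
t 27.02 tilt 7.2 az 10.0 yaw 7.1 jaw slope 0.3 w 0.0434 F [-0.2 -0.3 -3.5]
x [-0.985 -0.122 -0.125] y [-0.123  0.992  0.006] z [ 0.123  0.021 -0.992] grasp [0.5553 0.1075 0.154 ] tip z 0.1351
grasp in hole0 [-6.1 98.  62.3] hole1 [-5.2  0.2 62.8] tool dirs: n [-0.605  0.004 -0.796] xv [-0.796 -0.004  0.605] yv [-0.     1.     0.006]
scene 224
-0.06 106 [-60. -45. -60.] [ 60.  44. -51.]
-0.03 17 [ 22. -22. -30.] [ 35.   9. -20.]
-0.02 6 [ 19. -18. -19.] [ 31.  -3. -10.]
-0.01 12 [ -9. -36.  -8.] [23. 34. -0.]
0.0 54 [ -6. -37.   0.] [25. 39. 10.]
0.01 24 [-12. -35.  10.] [24. 41. 20.]
top 19
-0.06 19 [-59. -39. -60.] [-27.  35. -58.]
wrist 11024
-0.06 25 [-60. -45. -60.] [-15.  45. -59.]
-0.05 784 [-25. -31. -48.] [  2.  28. -40.]
-0.04 1375 [-25. -31. -40.] [  3.  28. -30.]
-0.03 2797 [-26. -35. -30.] [ 14.  28. -20.]
-0.02 1842 [-18. -39. -20.] [  5.  37. -10.]
-0.01 2287 [-19. -39. -10.] [ 4. 37. -0.]
0.0 1755 [-21. -38.   0.] [25. 36.  9.]
0.01 159 [-60. -40.  12.] [ 3. 25. 20.]
```

View pics/m5.png

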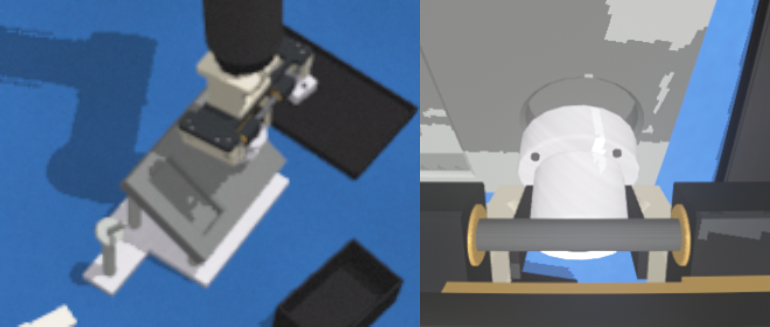

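Call:
{"api": "send_rows", "payload": {"motion": [{"travel": [0.004, 0.001, 0.007], "spin": 0}, {"travel": [0.005, 0, 0.0065], "spin": 0}, {"travel": [0.003, 0, 0.004], "spin": 0}]}}

```text
time_s: 27.42
tcp_pos: [0.5535, 0.1068, 0.079]
eef_rot: [179.6, 7.2, -173.0]
contact_force: [-3.0, 6.9, 2.2]
gripper_width: 0.0434
```

Call:
{"api": "send_rows", "payload": {"motion": [{"travel": [0.003, 0, 0.004], "spin": 0}]}}

```text
time_s: 27.5
tcp_pos: [0.5511, 0.1069, 0.0743]
eef_rot: [179.6, 7.3, -173.0]
contact_force: [-3.2, 4.6, 2.4]
gripper_width: 0.0434
```

Call:
{"api": "send_rows", "payload": {"motion": [{"travel": [0.003, 0, 0.004], "spin": 0}]}}

```text
time_s: 27.58
tcp_pos: [0.5484, 0.1067, 0.0695]
eef_rot: [179.5, 7.3, -173.1]
contact_force: [-3.1, 3.2, 3.2]
gripper_width: 0.0432
```

```bash
python3 g.py
```

```text
t 27.58 tilt 7.3 az 11.0 yaw 7.0 jaw slope 0.5 w 0.0432 F [-3.1  3.2  3.2]
x [-0.985 -0.12  -0.127] y [-0.122  0.993  0.008] z [ 0.125  0.023 -0.992] grasp [0.5415 0.1054 0.124 ] tip z 0.1052
grasp in hole0 [-3.1 97.6 29.4] hole1 [-2.2 -0.2 29.9] tool dirs: n [-0.606  0.007 -0.795] xv [-0.795 -0.004  0.606] yv [0.001 1.    0.008]
```

Call:
{"api": "send_rows", "payload": {"motion": [{"travel": [0.002, 0, 0.003], "spin": 0}]}}

```text
time_s: 27.67
tcp_pos: [0.5492, 0.1072, 0.0678]
eef_rot: [179.5, 7.6, -173.0]
contact_force: [-6.2, -2.0, 37.1]
gripper_width: 0.0435
```

Call:
{"api": "send_rows", "payload": {"motion": [{"travel": [0, 0, 0], "spin": 0}, {"travel": [0, 0, 0], "spin": 0}, {"travel": [0, 0, 0], "spin": 0}], "gripper": 0.7}}

```text
time_s: 27.92
tcp_pos: [0.55, 0.1063, 0.068]
eef_rot: [179.5, 7.7, -173.0]
contact_force: [0.6, -0.5, -1.0]
gripper_width: 0.0579
```

Call:
{"api": "send_rows", "payload": {"motion": [{"travel": [-0.003, 0, -0.015], "spin": 0}, {"travel": [-0.003, 0, -0.025], "spin": 0}, {"travel": [0, 0, -0.035], "spin": 0}, {"travel": [0, 0, -0.04], "spin": 0}]}}

```text
time_s: 28.25
tcp_pos: [0.5345, 0.0997, 0.1748]
eef_rot: [180.0, 6.5, -173.1]
contact_force: [0.5, 1.3, 0.0]
gripper_width: 0.074
```

```bash
cat > chk.py <<'E'
from h import *
n=np.array([.497,.061,.866]); n/=np.linalg.norm(n); yv=np.array([-.122,.9925,0]); xv=np.cross(yv,n); B=np.stack([xv,yv,n],1)
for nm in('top','wrist'):
    c,im,d=cam(nm,'chk_'+nm); X=cloud(c,d).reshape(-1,3)
    for h,H in(('hole0',[.5415,.007,.097]),('hole1',[.5285,.104,.097])):
        L=(X-H)@B; k=L[(np.hypot(L[:,0],L[:,1])<.05)&(L[:,2]>.028)&(L[:,2]<.045)]
        if len(k)>60: print(nm,h,len(k),'top z',np.round(np.percentile(k[:,2],[20,50,80])*1e3,1),cv2.minAreaRect((k[:,:2]*1e3).astype(np.float32)),cv2.minEnclosingCircle((k[:,:2]*1e3).astype(np.float32)))
E
python3 chk.py; python3 g.py .469 .3095 .2
```

```text
wrist hole1 1495 top z [34.7 36.8 37.3] ((1.5243215560913086, -0.014232635498046875), (42.483272552490234, 43.09706497192383), 58.58076858520508) ((1.7026150226593018, -0.5492423176765442), 22.240554809570312)
t 28.35 tilt 7.3 az 9.0 yaw 7.0 jaw slope 0.3 w 0.0741 F [ 0.6  0.  -0.5]
x [-0.985 -0.12  -0.127] y [-0.121  0.993  0.005] z [ 0.125  0.02  -0.992] grasp [0.5321 0.1006 0.2363] tip z 0.2175
tool delta for grasp pt [0.0417 0.2149 0.0323]
grasp in hole0 [-68.   94.  121.6] hole1 [-67.   -3.8 122.2] tool dirs: n [-0.606  0.004 -0.795] xv [-0.795 -0.002  0.606] yv [0.001 1.    0.005]
```

Call:
{"api": "send_rows", "payload": {"motion": [{"travel": [0.004, 0.015, 0], "spin": 0}, {"travel": [0.006, 0.03, 0], "spin": 3}, {"travel": [0.008, 0.038, 0], "spin": 3}, {"travel": [0.01, 0.038, 0.005], "spin": 3}, {"travel": [0.012, 0.038, 0.01], "spin": 3.5}]}}

```text
time_s: 28.77
tcp_pos: [0.4958, 0.2585, 0.1678]
eef_rot: [177.7, 7.4, 173.3]
contact_force: [0.9, 0.0, -0.8]
gripper_width: 0.0746
```

Call:
{"api": "send_rows", "payload": {"motion": [{"travel": [0.01, 0.032, 0.012], "spin": 0}, {"travel": [0.006, 0.015, 0.012], "spin": 0}, {"travel": [0.003, 0.004, 0.005], "spin": 0}]}}

```text
time_s: 29.02
tcp_pos: [0.4848, 0.3194, 0.1361]
eef_rot: [177.6, 7.4, 173.2]
contact_force: [0.2, -1.1, -0.2]
gripper_width: 0.0745
```

```bash
cat > v.py <<'E'
from h import *
c,im,d=cam('wrist','v'); X=cloud(c,d).reshape(-1,3)
q=X[(np.hypot(X[:,0]-.467,X[:,1]-.31)<.08)&(X[:,2]>.052)&(X[:,2]<.066)]
print('valve',len(q),len(q) and cv2.minAreaRect((q[:,:2]*1000).astype(np.float32)),np.median(q[:,2]))
E
python3 v.py; python3 g.py .4675 .31 .051
```

```text
valve 2983 ((466.74639892578125, 311.23345947265625), (36.05799102783203, 69.36744689941406), 85.16455078125) 0.05856931419817879
t 29.07 tilt 7.7 az 10.0 yaw -6.5 jaw slope 2.3 w 0.0745 F [-0.9 -0.6 -0.1]
x [-0.985  0.117 -0.129] y [0.113 0.993 0.04 ] z [ 0.132  0.025 -0.991] grasp [0.4772 0.3174 0.1899] tip z 0.1711
tool delta for grasp pt [ 0.0265 -0.014   0.1362]
grasp in hole0 [-69.  315.9  67.4] hole1 [-68.1 218.1  67.9] tool dirs: n [-0.594  0.151 -0.79 ] xv [-0.769  0.182  0.612] yv [0.237 0.972 0.008]
```

Call:
{"api": "send_rows", "payload": {"motion": [{"travel": [0.004, -0.002, 0.015], "spin": -1.7}, {"travel": [0.006, -0.003, 0.03], "spin": 0}, {"travel": [0.006, -0.003, 0.03], "spin": 0}, {"travel": [0.006, -0.003, 0.025], "spin": 0}, {"travel": [0.003, -0.001, 0.012], "spin": 0}]}}

```text
time_s: 29.48
tcp_pos: [0.4762, 0.3115, 0.0206]
eef_rot: [177.6, 7.7, 175.0]
contact_force: [-0.1, -0.0, -0.6]
gripper_width: 0.0744
```

```bash
python3 g.py .4667 .3112 .0515
```

```text
t 29.48 tilt 8.1 az 12.0 yaw -4.7 jaw slope 2.4 w 0.0744 F [-0.1 -0.  -0.6]
x [-0.987  0.086 -0.134] y [0.081 0.996 0.042] z [ 0.137  0.03  -0.99 ] grasp [0.4686 0.3099 0.075 ] tip z 0.0562
tool delta for grasp pt [0.0052 0.0002 0.0231]
grasp in hole0 [-19.6 309.5 -36.7] hole1 [-18.7 211.6 -36.2] tool dirs: n [-0.601  0.137 -0.787] xv [-0.772  0.154  0.617] yv [0.206 0.978 0.013]
```

Call:
{"api": "send_rows", "payload": {"motion": [{"travel": [0.003, 0, 0.012], "spin": 0}, {"travel": [0.002, 0, 0.01], "spin": 0}], "gripper": 0.2}}

```text
time_s: 29.65
tcp_pos: [0.4739, 0.309, -0.0042]
eef_rot: [177.8, 7.6, 174.9]
contact_force: [0.6, 0.3, -0.0]
gripper_width: 0.0662
```

Call:
{"api": "send_rows", "payload": {"motion": [{"travel": [0, 0, 0], "spin": 0}, {"travel": [0, 0, 0], "spin": 0}, {"travel": [0, 0, 0], "spin": 0}, {"travel": [0, 0, 0], "spin": 0}, {"travel": [0, 0, 0], "spin": 0}], "gripper": -1, "squeeze": 40}}

```text
time_s: 30.07
tcp_pos: [0.4751, 0.3058, -0.004]
eef_rot: [177.8, 7.6, 174.8]
contact_force: [-0.4, 0.7, -1.7]
gripper_width: 0.0358
```

```bash
python3 g.py .4667 .3112 .0515
```

```text
t 30.07 tilt 7.9 az 11.0 yaw -4.9 jaw slope 2.2 w 0.0358 F [-0.4  0.7 -1.7]
x [-0.987  0.09  -0.132] y [0.086 0.996 0.038] z [ 0.135  0.026 -0.99 ] grasp [0.4677 0.3044 0.0505] tip z 0.0317
tool delta for grasp pt [ 0.0014  0.0067 -0.001 ]
grasp in hole0 [ -8.7 304.2 -58.8] hole1 [ -7.8 206.3 -58.3] tool dirs: n [-0.6    0.136 -0.789] xv [-0.772  0.16   0.615] yv [0.21  0.978 0.009]
```

Call:
{"api": "send_rows", "payload": {"motion": [{"travel": [0, 0, -0.015], "spin": 0}, {"travel": [-0.002, 0, -0.03], "spin": 0}, {"travel": [-0.004, 0, -0.04], "spin": 0}, {"travel": [-0.004, -0.004, -0.04], "spin": 0}, {"travel": [-0.004, -0.01, -0.04], "spin": -2}]}}

```text
time_s: 30.48
tcp_pos: [0.4604, 0.2807, 0.1576]
eef_rot: [179.0, 6.9, 176.8]
contact_force: [1.8, 0.4, -2.3]
gripper_width: 0.0355
```

Call:
{"api": "send_rows", "payload": {"motion": [{"travel": [-0.006, -0.02, -0.03], "spin": -3}, {"travel": [-0.01, -0.03, -0.015], "spin": -3}, {"travel": [-0.012, -0.038, 0], "spin": -3}, {"travel": [-0.012, -0.038, 0], "spin": -2}, {"travel": [-0.012, -0.038, 0], "spin": 0}]}}

```text
time_s: 30.9
tcp_pos: [0.518, 0.1215, 0.2242]
eef_rot: [179.6, 7.9, -170.9]
contact_force: [0.9, 1.2, -2.4]
gripper_width: 0.0357
```

```bash
python3 g.py .55 .0 .25
```

```text
t 30.9 tilt 8.0 az 12.0 yaw 9.2 jaw slope 0.4 w 0.0357 F [ 0.9  1.2 -2.4]
x [-0.978 -0.157 -0.138] y [-0.159  0.987  0.006] z [ 0.136  0.028 -0.99 ] grasp [0.5105 0.12   0.2787] tip z 0.2599
tool delta for grasp pt [-0.0159 -0.1249  0.0304]
grasp in hole0 [-105.7  115.9  148.8] hole1 [-104.7   18.   149.3] tool dirs: n [-0.615 -0.013 -0.788] xv [-0.788 -0.036  0.615] yv [-0.036  0.999  0.011]
```

Call:
{"api": "send_rows", "payload": {"motion": [{"travel": [-0.002, -0.038, 0.005], "spin": 1}, {"travel": [-0.002, -0.038, 0.015], "spin": 1}, {"travel": [-0.002, -0.03, 0.02], "spin": 0.2}, {"travel": [-0.001, -0.014, 0.02], "spin": 0}, {"travel": [0, -0.003, 0.015], "spin": 0}], "squeeze": 15}}

```text
time_s: 31.32
tcp_pos: [0.5553, -0.0078, 0.1552]
eef_rot: [179.1, 8.6, -173.4]
contact_force: [0.2, 0.6, -3.1]
gripper_width: 0.0359
```

```bash
python3 g.py .548 .002 .172
```

```text
t 31.32 tilt 8.7 az 13.0 yaw 6.7 jaw slope 0.9 w 0.0359 F [ 0.2  0.6 -3.1]
x [-0.982 -0.113 -0.15 ] y [-0.117  0.993  0.016] z [ 0.147  0.033 -0.989] grasp [ 0.5472 -0.0096  0.2096] tip z 0.1908
tool delta for grasp pt [0.0036 0.0108 0.0377]
grasp in hole0 [-53.2 -17.2  99.3] hole1 [ -52.3 -115.1   99.8] tool dirs: n [-0.625  0.017 -0.781] xv [-0.781 -0.003  0.625] yv [0.008 1.    0.015]
```

Call:
{"api": "send_rows", "payload": {"motion": [{"travel": [0.002, 0.006, 0.018], "spin": 0}, {"travel": [0.001, 0.005, 0.014], "spin": 0}, {"travel": [0, 0, 0.005], "spin": 0}]}}

```text
time_s: 31.57
tcp_pos: [0.554, 0.0002, 0.115]
eef_rot: [179.0, 8.4, -173.8]
contact_force: [2.0, 3.5, 2.6]
gripper_width: 0.0361
```

Call:
{"api": "send_rows", "payload": {"motion": [{"travel": [-0.0015, 0, 0.005], "spin": 0}, {"travel": [-0.0015, 0, 0.005], "spin": 0}]}}

```text
time_s: 31.73
tcp_pos: [0.5599, 0.0011, 0.107]
eef_rot: [179.0, 8.6, -173.8]
contact_force: [0.1, -0.4, 2.0]
gripper_width: 0.036
```

Call:
{"api": "send_rows", "payload": {"motion": [{"travel": [-0.0015, 0, 0.005], "spin": 0}, {"travel": [-0.0015, 0, 0.005], "spin": 0}]}}

```text
time_s: 31.9
tcp_pos: [0.5659, 0.0021, 0.0989]
eef_rot: [179.0, 8.7, -173.7]
contact_force: [-0.3, 0.7, 1.4]
gripper_width: 0.0359
```

```bash
python3 g.py
```

```text
t 31.9 tilt 8.8 az 13.0 yaw 6.5 jaw slope 1.0 w 0.0359 F [-0.3  0.7  1.4]
x [-0.982 -0.108 -0.152] y [-0.112  0.994  0.017] z [ 0.149  0.034 -0.988] grasp [5.577e-01 3.000e-04 1.532e-01] tip z 0.1345
grasp in hole0 [-15.   -8.7  56.3] hole1 [ -14.  -106.5   56.8] tool dirs: n [-0.626  0.02  -0.779] xv [-0.78  -0.     0.626] yv [0.012 1.    0.015]
```

Call:
{"api": "send_rows", "payload": {"motion": [{"travel": [-0.001, 0, 0.005], "spin": 0}, {"travel": [-0.001, 0, 0.005], "spin": 0}]}}

```text
time_s: 32.07
tcp_pos: [0.5705, 0.003, 0.0897]
eef_rot: [179.0, 8.8, -173.7]
contact_force: [0.4, -0.0, 1.6]
gripper_width: 0.0363
```

Call:
{"api": "send_rows", "payload": {"motion": [{"travel": [0, 0, 0.005], "spin": 0}]}}

```text
time_s: 32.15
tcp_pos: [0.572, 0.0033, 0.0846]
eef_rot: [179.0, 8.9, -173.6]
contact_force: [1.2, 0.1, 1.5]
gripper_width: 0.0357
```

Call:
{"api": "send_rows", "payload": {"motion": [{"travel": [0.002, 0, 0.004], "spin": 0}]}}

```text
time_s: 32.23
tcp_pos: [0.5726, 0.0037, 0.0808]
eef_rot: [179.0, 9.1, -173.6]
contact_force: [-1.1, 3.7, 19.5]
gripper_width: 0.0357
```

```bash
python3 g.py
```

```text
t 32.23 tilt 9.1 az 13.0 yaw 6.6 jaw slope 1.0 w 0.0357 F [-1.1  3.7 19.5]
x [-0.981 -0.11  -0.158] y [-0.114  0.993  0.017] z [ 0.155  0.035 -0.987] grasp [0.5641 0.0018 0.1351] tip z 0.1163
grasp in hole0 [-0.2 -7.9 43.9] hole1 [   0.7 -105.8   44.4] tool dirs: n [-0.631  0.019 -0.776] xv [-0.776 -0.002  0.631] yv [0.01  1.    0.016]
```

Call:
{"api": "send_rows", "payload": {"motion": [{"travel": [-0.004, 0, -0.005], "spin": 0}, {"travel": [-0.003, 0.004, -0.004], "spin": 0}, {"travel": [0, 0.004, 0], "spin": -0.5}, {"travel": [0, 0, 0], "spin": 0}]}}

```text
time_s: 32.57
tcp_pos: [0.5748, 0.0123, 0.0888]
eef_rot: [179.1, 8.8, -173.1]
contact_force: [-0.5, -0.1, -2.0]
gripper_width: 0.0357
```

```bash
python3 g.py; cat > q2.py <<'E'
from h import *
s=r.get_state(); Q=rot(s['eef_rot']); G=s['tcp_pos']-.055*Q[:,2]
n=np.array([.497,.061,.866]); n/=np.linalg.norm(n); yv=np.array([-.122,.9925,0]); xv=np.cross(yv,n); B=np.stack([xv,yv,n],1)
c,im,d=cam('wrist','q2'); cv2.imwrite('pics/q2c.png',cv2.resize(im[80:360,140:440],None,fx=1.5,fy=1.5))
X=cloud(c,d).reshape(-1,3); L=(X-G)@B; H=(X-np.array([.5415,.007,.097]))@B
k=L[(np.abs(L[:,0])<.07)&(np.abs(L[:,1])<.045)&(H[:,2]>.003)&(L[:,2]<.02)]
for z in np.arange(-.05,.02,.006):
    a=k[(k[:,2]>=z)&(k[:,2]<z+.006)]
    if len(a)>5: print(round(z,3),len(a),np.round(np.percentile(a,1,axis=0)*1000,1),np.round(np.percentile(a,99,axis=0)*1000,1))
f=H[(np.abs(H[:,2])<.003)&(np.abs(H[:,0])<.075)&(np.abs(H[:,1])<.05)]*1000
e=f[(np.abs(f[:,1])<12)]; print('uphill rim x: max face x below -40:',np.percentile(e[e[:,0]<-40][:,0],98) if (e[:,0]<-40).sum()>5 else None)
E
python3 q2.py
```

```text
t 32.57 tilt 8.8 az 13.0 yaw 7.0 jaw slope 0.9 w 0.0357 F [-0.5 -0.1 -2. ]
x [-0.981 -0.118 -0.152] y [-0.122  0.992  0.016] z [ 0.149  0.034 -0.988] grasp [0.5666 0.0104 0.1432] tip z 0.1244
grasp in hole0 [-1.2  0.3 52.6] hole1 [ -0.2 -97.5  53.2] tool dirs: n [-0.627  0.014 -0.779] xv [-0.779 -0.008  0.627] yv [0.003 1.    0.016]
-0.044 519 [-49.5 -21.5 -42.8] [-47.2  20.9 -38. ]
-0.038 920 [-49.5 -21.5 -37.9] [-47.3  21.  -32.1]
-0.032 971 [-49.6 -21.5 -31.9] [-47.2  20.9 -26.1]
-0.026 3046 [-49.2 -21.6 -25.8] [-18.9  21.2 -20.2]
-0.02 1272 [-46.1 -32.1 -19.9] [  2.   32.  -14.1]
-0.014 1183 [-34.8 -32.8 -13.9] [-2.7 32.9 -8. ]
-0.008 1354 [-34.8 -32.5  -7.9] [-4.9 32.4 -2.1]
-0.002 1373 [-34.8 -30.9  -1.9] [-11.9  30.7   4. ]
0.004 1462 [-34.8 -28.7   4.1] [-15.1  28.5   9.9]
0.01 1751 [-34.1 -17.7  10.1] [34.6 17.1 14.4]
0.016 1013 [-65.1 -44.5  16.2] [-2.9 44.3 20. ]
uphill rim x: max face x below -40: -52.92185601896508
```

View pics/q2c.png

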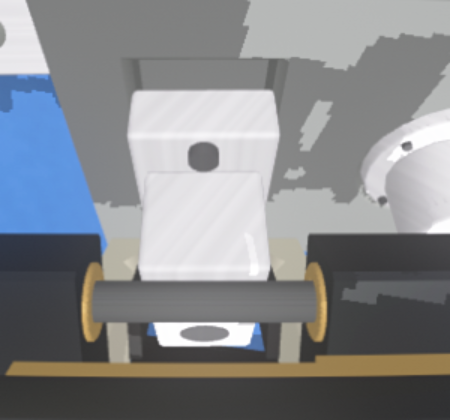

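Call:
{"api": "send_rows", "payload": {"motion": [{"travel": [0.004, 0, 0.007], "spin": 0}, {"travel": [0.004, 0, 0.006], "spin": 0}, {"travel": [0.003, 0, 0.004], "spin": 0}]}}

```text
time_s: 32.87
tcp_pos: [0.5655, 0.0116, 0.0692]
eef_rot: [179.1, 8.8, -173.2]
contact_force: [-0.2, 0.1, -2.6]
gripper_width: 0.0357
```

Call:
{"api": "send_rows", "payload": {"motion": [{"travel": [0.003, 0, 0.004], "spin": 0}]}}

```text
time_s: 32.95
tcp_pos: [0.5628, 0.0113, 0.0642]
eef_rot: [179.1, 8.8, -173.1]
contact_force: [-0.7, 3.7, 21.9]
gripper_width: 0.0361
```

Call:
{"api": "send_rows", "payload": {"motion": [{"travel": [0.003, 0, 0.004], "spin": 0}]}}

```text
time_s: 33.03
tcp_pos: [0.5632, 0.0116, 0.0618]
eef_rot: [179.1, 9.1, -173.0]
contact_force: [-1.3, -2.7, 25.1]
gripper_width: 0.0363
```

```bash
python3 g.py
```

```text
t 33.03 tilt 9.2 az 13.0 yaw 7.1 jaw slope 0.9 w 0.0363 F [-1.3 -2.7 25.1]
x [-0.98  -0.12  -0.158] y [-0.124  0.992  0.016] z [ 0.155  0.035 -0.987] grasp [0.5547 0.0096 0.1161] tip z 0.0973
grasp in hole0 [ 2.   1.  23.2] hole1 [  3.  -96.8  23.8] tool dirs: n [-0.631  0.013 -0.775] xv [-0.776 -0.009  0.631] yv [0.001 1.    0.016]
```

Call:
{"api": "send_rows", "payload": {"motion": [{"travel": [0, 0, 0], "spin": 0}, {"travel": [0, 0, 0], "spin": 0}, {"travel": [0, 0, 0], "spin": 0}], "gripper": 0.5}}

```text
time_s: 33.28
tcp_pos: [0.5646, 0.0119, 0.0626]
eef_rot: [179.1, 9.4, -173.0]
contact_force: [-0.1, -0.9, 0.4]
gripper_width: 0.0507
```

Call:
{"api": "send_rows", "payload": {"motion": [{"travel": [-0.002, 0, -0.015], "spin": 0}, {"travel": [-0.003, 0, -0.03], "spin": 0}, {"travel": [0, 0, -0.04], "spin": 0}, {"travel": [0, 0, -0.04], "spin": 0}]}}

```text
time_s: 33.62
tcp_pos: [0.5432, 0.0061, 0.1795]
eef_rot: [179.3, 8.2, -173.1]
contact_force: [2.2, 0.3, 0.4]
gripper_width: 0.0654
```

```bash
python3 chk.py; python3 g.py; python3 - <<'E'
from h import *
for n in('top',):
    c=cal(n); X=cloud(c,r.capture(n)[1]).reshape(-1,3)
    q=X[(np.hypot(X[:,0]-.484,X[:,1]+.366)<.085)&(X[:,2]>.017)&(X[:,2]<.04)]; m=cv2.minAreaRect((q[:,:2]*1e3).astype(np.float32)); print(len(q),m,np.median(q[:,2]))
    cc=np.array(m[0]); L=max(m[1]); 
    a=np.radians(m[2]); e=np.array([np.cos(a),np.sin(a)]) if m[1][0]>m[1][1] else np.array([-np.sin(a),np.cos(a)])
    p=(q[:,:2]*1e3-cc); t=p@e; w_=p@np.array([-e[1],e[0]])
    for b in range(-65,65,10):
        s=(t>=b)&(t<b+10); print(b,s.sum(),np.round([w_[s].min(),w_[s].max()]) if s.sum() else '')
    print('dir e',e)
E
```

```text
wrist hole0 2124 top z [35.6 36.3 36.7] ((0.8726119995117188, 0.8326053619384766), (71.20539093017578, 36.006553649902344), 0.4826871156692505) ((0.8759536743164062, 0.43560266494750977), 38.774654388427734)
wrist hole1 1381 top z [34.  36.7 37.2] ((1.992462158203125, -0.29883384704589844), (42.416385650634766, 43.1865348815918), 80.94967651367188) ((2.0072872638702393, -0.21110601723194122), 22.118915557861328)
t 33.72 tilt 9.0 az 12.0 yaw 7.1 jaw slope 0.8 w 0.066 F [ 0.1 -0.6 -1.2]
x [-0.98  -0.12  -0.156] y [-0.124  0.992  0.014] z [ 0.153  0.033 -0.988] grasp [0.5391 0.0052 0.2403] tip z 0.2216
grasp in hole0 [-74.   -1.5 122.8] hole1 [-73.1 -99.3 123.3] tool dirs: n [-0.629  0.011 -0.777] xv [-0.777 -0.009  0.629] yv [0.    1.    0.014]
749 ((483.6446838378906, -365.9480895996094), (125.09166717529297, 48.88854217529297), 23.77683448791504) 0.02555294996359181
-65 55 [-24.  24.]
-55 57 [-24.  24.]
-45 37 [-24.  24.]
-35 41 [-23.  24.]
-25 72 [-24.  24.]
-15 63 [-23.  24.]
-5 63 [-21.  19.]
5 62 [-21.  20.]
15 62 [-20.  19.]
25 65 [-20.  20.]
35 61 [-20.  20.]
45 64 [-20.  20.]
55 47 [-20.  20.]
dir e [0.91512275 0.40317533]
```

Call:
{"api": "send_rows", "payload": {"motion": [{"travel": [0.004, -0.02, 0], "spin": 0}, {"travel": [0.008, -0.036, 0], "spin": 0}, {"travel": [0.01, -0.038, 0], "spin": 0}, {"travel": [0.01, -0.038, 0], "spin": 0}, {"travel": [0.01, -0.038, 0], "spin": 0}], "gripper": 0.5}}

```text
time_s: 34.18
tcp_pos: [0.5253, -0.1659, 0.1708]
eef_rot: [179.0, 8.7, -172.5]
contact_force: [1.3, -0.1, 0.3]
gripper_width: 0.0657
```

Call:
{"api": "send_rows", "payload": {"motion": [{"travel": [0.01, -0.038, 0.005], "spin": 0}, {"travel": [0.01, -0.038, 0.01], "spin": 0}, {"travel": [0.01, -0.036, 0.015], "spin": -3}, {"travel": [0.008, -0.03, 0.015], "spin": -5}, {"travel": [0.006, -0.015, 0.015], "spin": -5}]}}

```text
time_s: 34.6
tcp_pos: [0.5124, -0.3355, 0.098]
eef_rot: [-178.9, 8.7, -159.2]
contact_force: [1.1, 0.3, -0.1]
gripper_width: 0.0658
```

```bash
python3 g.py .4996 -.3588 .09; python3 g.py .4996 -.3588 .03|sed -n 3p
```

```text
t 34.6 tilt 8.8 az 14.0 yaw 20.7 jaw slope -1.1 w 0.0658 F [ 1.1  0.3 -0.1]
x [-0.924 -0.352 -0.152] y [-0.353  0.935 -0.018] z [ 0.148  0.037 -0.988] grasp [ 0.5042 -0.3375  0.1524] tip z 0.1336
tool delta for grasp pt [ 0.0212 -0.0172  0.0602]
grasp in hole0 [ -96.2 -337.4    8.4] hole1 [ -95.2 -435.2    9. ] tool dirs: n [-0.612 -0.134 -0.78 ] xv [-0.755 -0.195  0.626] yv [-0.236  0.971  0.018]
tool delta for grasp pt [ 0.0303 -0.016   0.1195]
```

Call:
{"api": "send_rows", "payload": {"motion": [{"travel": [0.006, -0.004, 0.02], "spin": -3.1}, {"travel": [0.008, -0.005, 0.03], "spin": 0}, {"travel": [0.007, -0.004, 0.025], "spin": 0}, {"travel": [0.004, -0.002, 0.015], "spin": 0}, {"travel": [0, 0, 0], "spin": 0}]}}

```text
time_s: 35.02
tcp_pos: [0.5008, -0.3604, -0.0093]
eef_rot: [-179.0, 8.1, -156.1]
contact_force: [-1.2, 0.3, -0.2]
gripper_width: 0.0656
```

```bash
python3 g.py .4996 -.3588 .03; python3 - <<'E'
from h import *
c,im,d=cam('wrist','t1'); X=cloud(c,d).reshape(-1,3)
q=X[(np.hypot(X[:,0]-.484,X[:,1]+.366)<.09)&(X[:,2]>.018)&(X[:,2]<.032)]; print(len(q),cv2.minAreaRect((q[:,:2]*1e3).astype(np.float32)),np.median(q[:,2]))
E
```

```text
t 35.02 tilt 8.2 az 17.0 yaw 23.7 jaw slope -1.0 w 0.0656 F [-1.2  0.3 -0.2]
x [-0.905 -0.4   -0.141] y [-0.402  0.915 -0.018] z [ 0.136  0.04  -0.99 ] grasp [ 0.4933 -0.3627  0.0452] tip z 0.0264
tool delta for grasp pt [-0.0051  0.0013  0.016 ]
grasp in hole0 [ -54.5 -361.   -91.3] hole1 [ -53.6 -458.9  -90.8] tool dirs: n [-0.596 -0.16  -0.787] xv [-0.75  -0.24   0.617] yv [-0.287  0.958  0.023]
13134 ((483.7938232421875, -366.4558410644531), (133.11968994140625, 90.44999694824219), 2.450957775115967) 0.026561584587876455
```

Call:
{"api": "send_rows", "payload": {"motion": [{"travel": [-0.003, 0.001, 0.01], "spin": 0}, {"travel": [-0.002, 0, 0.006], "spin": 0}]}}

```text
time_s: 35.23
tcp_pos: [0.5082, -0.3571, -0.0225]
eef_rot: [-178.9, 8.2, -156.1]
contact_force: [-0.8, 0.9, 0.5]
gripper_width: 0.0657
```

Call:
{"api": "send_rows", "payload": {"motion": [{"travel": [0, 0, 0], "spin": 0}, {"travel": [0, 0, 0], "spin": 0}, {"travel": [0, 0, 0], "spin": 0}, {"travel": [0, 0, 0], "spin": 0}, {"travel": [0, 0, 0], "spin": 0}], "gripper": -1, "squeeze": 20}}

```text
time_s: 35.65
tcp_pos: [0.5113, -0.3561, -0.0199]
eef_rot: [-178.7, 8.3, -155.9]
contact_force: [-0.5, -0.5, -0.3]
gripper_width: 0.0395
```

```bash
python3 g.py
```

```text
t 35.65 tilt 8.4 az 15.0 yaw 23.9 jaw slope -1.3 w 0.0395 F [-0.5 -0.5 -0.3]
x [-0.903 -0.404 -0.145] y [-0.405  0.914 -0.023] z [ 0.142  0.038 -0.989] grasp [ 0.5035 -0.3582  0.0345] tip z 0.0157
grasp in hole0 [ -40.  -357.8  -95.2] hole1 [ -39.  -455.7  -94.7] tool dirs: n [-0.599 -0.165 -0.784] xv [-0.746 -0.24   0.621] yv [-0.29   0.957  0.02 ]
```

Call:
{"api": "send_rows", "payload": {"motion": [{"travel": [0, 0, -0.015], "spin": 0}, {"travel": [0, 0, -0.03], "spin": 3}, {"travel": [0, 0, -0.04], "spin": 6}, {"travel": [0, 0, -0.04], "spin": 6}, {"travel": [0, 0, -0.04], "spin": 6}]}}

```text
time_s: 36.07
tcp_pos: [0.4824, -0.3593, 0.1406]
eef_rot: [177.7, 7.4, -177.9]
contact_force: [1.3, -1.0, -0.1]
gripper_width: 0.0396
```

Call:
{"api": "send_rows", "payload": {"motion": [{"travel": [-0.01, 0.02, -0.03], "spin": 3}, {"travel": [-0.015, 0.03, -0.01], "spin": 0}, {"travel": [-0.018, 0.036, 0], "spin": 0}]}}

```text
time_s: 36.32
tcp_pos: [0.5206, -0.281, 0.2036]
eef_rot: [177.6, 8.0, 178.1]
contact_force: [1.9, 1.0, -1.0]
gripper_width: 0.0395
```

```bash
cat >> g.py <<'E'
E_=G+.06*Q[:,0]+.0012*Q[:,1]+.003*Q[:,2]; pf=np.array([.5115,-.112,.121])
print('eye',np.round(E_,4),'in peg',q(pf)+np.round([(E_-G)@xv*1e3,(E_-G)@yv*1e3,(E_-G)@n*1e3],1))
for k in(.08,.055,.02): print('tool delta to peg height',k,np.round(Q.T@(pf+k*n-E_),4))
E
python3 g.py
```

```text
t 36.32 tilt 8.4 az 15.0 yaw -1.6 jaw slope 2.3 w 0.0395 F [ 1.9  1.  -1. ]
x [-0.99   0.033 -0.14 ] y [0.027 0.999 0.041] z [ 0.141  0.037 -0.989] grasp [ 0.5129 -0.283   0.258 ] tip z 0.2392
grasp in hole0 [-135.8 -284.3  107.5] hole1 [-134.9 -382.2  108. ] tool dirs: n [-0.611  0.11  -0.784] xv [-0.777  0.108  0.62 ] yv [0.153 0.988 0.019]
eye [ 0.454  -0.2797  0.2467] in peg [-130.1 -159.5   70. ]
tool delta to peg height 0.08 [-0.0828  0.1728  0.0759]
tool delta to peg height 0.055 [-0.0675  0.17    0.0955]
tool delta to peg height 0.02 [-0.0462  0.1662  0.1229]
```

Call:
{"api": "send_rows", "payload": {"motion": [{"travel": [-0.016, 0.036, 0.006], "spin": 0}, {"travel": [-0.016, 0.036, 0.01], "spin": 0}, {"travel": [-0.016, 0.035, 0.015], "spin": 0}, {"travel": [-0.013, 0.025, 0.015], "spin": 0}, {"travel": [-0.006, 0.01, 0.008], "spin": 0}]}}

```text
time_s: 36.73
tcp_pos: [0.6054, -0.1314, 0.1767]
eef_rot: [177.7, 9.2, 178.1]
contact_force: [-1.1, -0.5, 0.3]
gripper_width: 0.0396
```

```bash
python3 g.py|sed -n '1p;2p;4,9p'; python3 - <<'E'
from h import *
c,im,d=cam('wrist'); i2=cam('scene')[1]
cv2.imwrite('pics/m6.png',np.hstack([cv2.resize(im[0:300,130:430],(400,400)),cv2.resize(i2[150:290,210:350],(400,400))]))
X=cloud(c,d); hsv=cv2.cvtColor(im,cv2.COLOR_BGR2HSV)
P=X.reshape(-1,3); s=r.get_state(); Q=rot(s['eef_rot']); G=s['tcp_pos']-.055*Q[:,2]; L=(P-G)@Q
k=L[(np.abs(L[:,0]-.04)<.06)&(np.abs(L[:,1])<.04)&(np.abs(L[:,2])<.03)]
for x in np.arange(0,.1,.008):
    a=k[(k[:,0]>=x)&(k[:,0]<x+.008)]
    if len(a)>3: print(round(x,3),len(a),np.round(np.percentile(a,[2,50,98],axis=0)*1e3,1)[:,1:].tolist())
E
```

```text
t 36.73 tilt 9.5 az 12.0 yaw -1.6 jaw slope 2.3 w 0.0396 F [-1.1 -0.5  0.3]
x [-0.987  0.033 -0.16 ] y [0.027 0.999 0.04 ] z [ 0.161  0.035 -0.986] grasp [ 0.5966 -0.1333  0.2309] tip z 0.2122
eye [ 0.5379 -0.13    0.2184] in peg [-28.  -21.2  96.3]
tool delta to peg height 0.08 [-0.0079  0.0221  0.0307]
tool delta to peg height 0.055 [0.0077 0.0194 0.05  ]
tool delta to peg height 0.02 [0.0297 0.0156 0.077 ]
0.0 1245 [[-24.1, -27.3], [1.3, 6.3], [26.1, 7.9]]
0.008 2721 [[-33.2, -17.6], [1.3, 4.6], [35.3, 14.7]]
0.016 1129 [[-17.9, 2.8], [1.3, 4.3], [20.6, 5.7]]
0.024 1197 [[-17.6, 1.6], [1.8, 3.1], [20.7, 4.6]]
0.032 1555 [[-22.1, 0.3], [2.2, 1.9], [25.6, 3.5]]
0.04 1572 [[-22.2, -0.6], [1.3, 1.1], [26.0, 5.4]]
0.048 937 [[-22.5, -2.3], [-8.8, -0.2], [26.5, 4.6]]
0.056 866 [[-22.5, -3.2], [16.5, -1.6], [26.8, 1.9]]
0.064 1314 [[-22.2, -4.5], [8.7, -2.7], [26.9, -1.0]]
0.072 2210 [[-21.4, -5.5], [3.0, -3.9], [26.7, -2.2]]
0.08 805 [[-21.2, -6.0], [0.8, -4.4], [26.4, 0.3]]
```

View pics/m6.png

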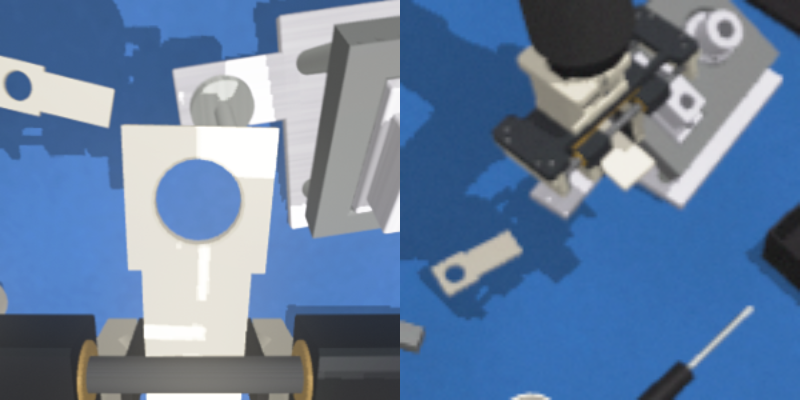

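Call:
{"api": "send_rows", "payload": {"motion": [{"travel": [-0.003, 0.012, 0.012], "spin": 0}, {"travel": [-0.001, 0.008, 0.014], "spin": 0}, {"travel": [0, 0.001, 0.004], "spin": 0}]}}

```text
time_s: 37.08
tcp_pos: [0.6145, -0.1111, 0.1496]
eef_rot: [177.7, 9.3, 178.1]
contact_force: [-1.0, -0.8, -1.4]
gripper_width: 0.0398
```

```bash
sed -i 's/G+.06\*Q\[:,0\]+.0012\*Q\[:,1\]+.003/G+.0565*Q[:,0]+.002*Q[:,1]+.0015/' g.py; python3 g.py|sed -n '1p;2p;4,9p'; python3 - <<'E'
from h import *
for n in('top','wrist'):
    c,im,d=cam(n,'t_'+n); X=cloud(c,d).reshape(-1,3)
    K=X[(np.hypot(X[:,0]-.525,X[:,1]+.112)<.04)]
    k=K[(K[:,2]>.1)&(K[:,2]<.175)]
    for z in np.arange(.11,.175,.01):
        a=k[(k[:,2]>=z)&(k[:,2]<z+.01)]
        if len(a)>2: print(n,round(z,3),len(a),np.round(np.median(a,0),4))
    s=r.get_state(); Q=rot(s['eef_rot']); G=s['tcp_pos']-.055*Q[:,2]
    print('eye px',px(c,G+.0565*Q[:,0]+.002*Q[:,1]+.0015*Q[:,2]),'pegtip px',px(c,[.536,-.109,.164]),'foot',px(c,[.5115,-.112,.121]))
cv2.imwrite('pics/m7.png',cv2.resize(im[0:300,130:430],(500,500)))
E
```

```text
t 37.08 tilt 9.5 az 12.0 yaw -1.5 jaw slope 2.2 w 0.0398 F [-1.  -0.8 -1.4]
x [-0.986  0.032 -0.161] y [0.026 0.999 0.039] z [ 0.162  0.034 -0.986] grasp [ 0.6055 -0.113   0.2039] tip z 0.1851
eye [ 0.5501 -0.1092  0.1934] in peg [-2.8 -1.9 82. ]
tool delta to peg height 0.08 [-0.0006  0.002   0.0033]
tool delta to peg height 0.055 [ 0.0151 -0.0007  0.0226]
tool delta to peg height 0.02 [ 0.0371 -0.0045  0.0496]
top 0.11 41 [ 0.5117 -0.1082  0.1177]
top 0.12 79 [ 0.5047 -0.1131  0.1233]
eye px [289. 206.] pegtip px [288. 213.] foot [289. 225.]
wrist 0.11 839 [ 0.5176 -0.11    0.1169]
wrist 0.12 1355 [ 0.5056 -0.1125  0.1235]
wrist 0.13 169 [ 0.5191 -0.1113  0.1348]
wrist 0.14 140 [ 0.5238 -0.1104  0.1438]
wrist 0.15 6 [ 0.5389 -0.1117  0.1591]
wrist 0.16 48 [ 0.5392 -0.1087  0.1617]
eye px [279. 157.] pegtip px [278. 116.] foot [269.  66.]
```

View pics/m7.png

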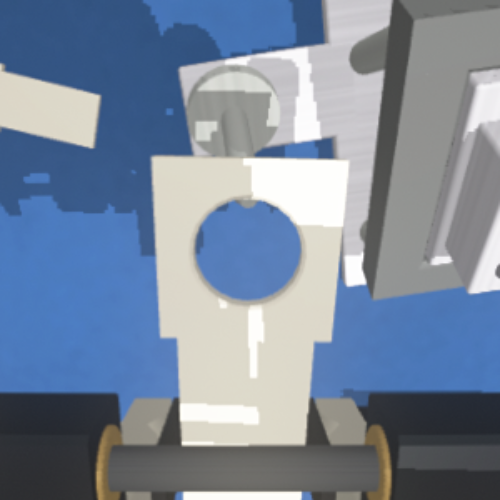

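Call:
{"api": "send_rows", "payload": {"motion": [{"travel": [0.003, 0.001, 0.008], "spin": 0}, {"travel": [0.006, 0, 0.008], "spin": 0}, {"travel": [0.006, -0.001, 0.008], "spin": 0}]}}

```text
time_s: 37.43
tcp_pos: [0.605, -0.113, 0.1268]
eef_rot: [177.8, 9.6, 178.0]
contact_force: [0.8, 0.1, -1.5]
gripper_width: 0.0397
```

Call:
{"api": "send_rows", "payload": {"motion": [{"travel": [0.006, -0.001, 0.008], "spin": 0}, {"travel": [0.006, -0.001, 0.008], "spin": 0}]}}

```text
time_s: 37.6
tcp_pos: [0.5942, -0.115, 0.1075]
eef_rot: [177.8, 9.7, 178.0]
contact_force: [0.4, -0.9, -1.0]
gripper_width: 0.0395
```

```bash
python3 g.py|sed -n '1p;2p;4,9p'; python3 - <<'E'
from h import *
c,im,d=cam('wrist','t3'); cv2.imwrite('pics/m8.png',cv2.resize(im[0:300,130:430],(400,400)))
E
```

```text
t 37.6 tilt 9.9 az 11.0 yaw -1.6 jaw slope 2.2 w 0.0395 F [ 0.4 -0.9 -1. ]
x [-0.985  0.035 -0.168] y [0.029 0.999 0.039] z [ 0.169  0.033 -0.985] grasp [ 0.5849 -0.1168  0.1616] tip z 0.1429
eye [ 0.5296 -0.1128  0.1508] in peg [ 0.5 -3.1 34.7]
tool delta to peg height 0.08 [-0.0278  0.0078 -0.0351]
tool delta to peg height 0.055 [-0.012   0.0051 -0.0159]
tool delta to peg height 0.02 [0.0102 0.0013 0.0109]
```

View pics/m8.png

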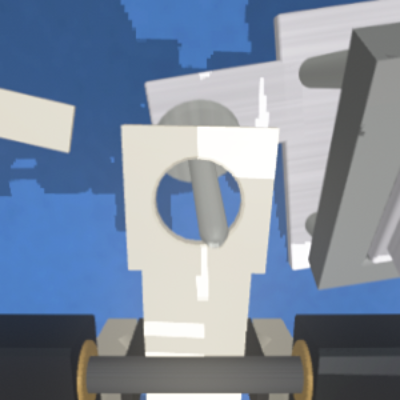

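Call:
{"api": "send_rows", "payload": {"motion": [{"travel": [0.006, 0.001, 0.007], "spin": 0}, {"travel": [0.004, 0, 0.005], "spin": 0}, {"travel": [0, 0, 0], "spin": 0}]}}

```text
time_s: 37.9
tcp_pos: [0.5817, -0.1139, 0.0895]
eef_rot: [177.8, 9.3, 177.9]
contact_force: [0.1, -0.1, -0.2]
gripper_width: 0.0395
```

Call:
{"api": "send_rows", "payload": {"motion": [{"travel": [0, 0, 0], "spin": 0}, {"travel": [0, 0, 0], "spin": 0}, {"travel": [0, 0, 0], "spin": 0}], "gripper": 0.3}}

```text
time_s: 38.15
tcp_pos: [0.5823, -0.1141, 0.09]
eef_rot: [177.8, 9.4, 177.9]
contact_force: [1.5, -0.2, 0.4]
gripper_width: 0.0535
```

Call:
{"api": "send_rows", "payload": {"motion": [{"travel": [0, 0, -0.015], "spin": 0}, {"travel": [0, 0, -0.03], "spin": 0}, {"travel": [0, 0, -0.04], "spin": 0}, {"travel": [0, 0, -0.03], "spin": 0}, {"travel": [0, 0, -0.01], "spin": 0}]}}

```text
time_s: 38.57
tcp_pos: [0.5609, -0.1186, 0.2161]
eef_rot: [177.9, 9.0, 178.0]
contact_force: [1.4, -1.0, 0.6]
gripper_width: 0.0571
```

```bash
python3 g.py|sed -n '1p;2p'; python3 chk.py; python3 - <<'E'
from h import *
n=np.array([.497,.061,.866]); n/=np.linalg.norm(n)
for nm in('wrist','scene'):
    c,im,d=cam(nm,'f_'+nm); net(nm,c,['tag_eye','tag'],2)
    if nm=='wrist':
        a=cv2.resize(im,(480,360)); X=cloud(c,d)
    else: b=cv2.resize(im[150:270,220:340],(360,360))
cv2.imwrite('pics/m9.png',np.hstack([a,b]))
E
```

```text
t 38.57 tilt 9.3 az 11.0 yaw -1.7 jaw slope 2.1 w 0.0571 F [ 1.4 -1.   0.6]
x [-0.987  0.035 -0.157] y [0.03  0.999 0.037] z [ 0.158  0.032 -0.987] grasp [ 0.5522 -0.1203  0.2703] tip z 0.2516
wrist hole0 2034 top z [35.  36.6 37.1] ((1.0097846984863281, 0.3754997253417969), (70.74344635009766, 36.762596130371094), 0.4610964059829712) ((1.3328745365142822, 0.39110055565834045), 38.95033264160156)
wrist hole1 1250 top z [33.7 36.8 37.4] ((1.5638844966888428, -0.8971672058105469), (43.6513557434082, 43.2420768737793), 39.05195999145508) ((1.8745763301849365, -0.481195867061615), 22.500825881958008)
wrist tag_eye 0.98 [ 0.492 -0.262  0.001] [152. 102.]
wrist tag_eye 0.89 [ 0.517 -0.114  0.116] [275. 136.]
wrist tag 0.78 [ 0.541 -0.111  0.08 ] [278. 152.]
wrist tag 0.6 [ 0.502 -0.231 -0.001] [179. 109.]
scene tag_eye 0.66 [ 0.521 -0.111  0.117] [268. 200.]
scene tag_eye 0.66 [ 0.355 -0.34  -0.   ] [180. 235.]
scene tag 0.94 [ 0.543 -0.109  0.074] [274. 212.]
scene tag 0.78 [ 0.341 -0.31   0.001] [184. 226.]
```

Call:
{"api": "send_rows", "payload": {"motion": [{"travel": [0, 0, -0.03], "spin": 0}, {"travel": [0, 0, -0.03], "spin": 0}, {"travel": [0, 0, 0], "spin": 0}]}}

```text
time_s: 39.22
tcp_pos: [0.5477, -0.1203, 0.2653]
eef_rot: [177.9, 8.0, 177.9]
contact_force: [0.8, 0.3, 1.5]
gripper_width: 0.0573
```

```bash
python3 - <<'E'
from h import *
n=np.array([.497,.061,.866]); n/=np.linalg.norm(n); yv=np.array([-.122,.9925,0]); xv=np.cross(yv,n); B=np.stack([xv,yv,n],1)
f=np.array([.5115,-.112,.121])
for nm in('wrist','scene','top'):
    c,im,d=cam(nm); X=cloud(c,d).reshape(-1,3); L=(X-f)@B*1e3; im=im.reshape(-1,3).astype(int)
    net(nm,c,['tag_eye','tag','peg'],2)
    m=(im.min(1)>150)&(im.max(1)-im.min(1)<45)&(X[:,1]>-.17)&(X[:,1]<-.06)&(X[:,0]>.47)&(X[:,0]<.62)&(X[:,2]>.03)
    k=L[m]; 
    if len(k)<40: print(nm,len(k)); continue
    cc=np.median(k,0); 
    for _ in range(5):
        v=np.linalg.svd(k-k.mean(0),full_matrices=False)[2][2]; k=k[np.abs((k-k.mean(0))@v)<4]
    print(nm,len(k),'normal in peg frame',np.round(v*np.sign(v[2]),2),'min',np.round(np.percentile(k,1,axis=0)),'max',np.round(np.percentile(k,99,axis=0)),'plane height on axis',np.round((k.mean(0)@v)/v[2],1))
E
```

```text
wrist tag_eye 0.95 [ 0.56  -0.498  0.005] [ 22. 167.]
wrist tag_eye 0.86 [ 0.521 -0.112  0.115] [278. 144.]
wrist tag 0.98 [ 0.513 -0.511 -0.002] [  7. 135.]
wrist tag 0.9 [ 0.54  -0.108  0.078] [280. 153.]
wrist 16867 normal in peg frame [ 0.81 -0.11  0.58] min [-160.  -56.    4.] max [ 14.   6. 250.] plane height on axis 30.0
scene tag_eye 0.78 [ 0.523 -0.113  0.117] [268. 201.]
scene tag_eye 0.67 [ 0.557 -0.504  0.001] [184. 314.]
scene tag 0.78 [ 0.515 -0.511  0.002] [172. 307.]
scene tag 0.66 [ 0.545 -0.109  0.076] [275. 212.]
scene peg 0.43 [ 0.514 -0.107  0.121] [267. 197.]
scene 88 normal in peg frame [-0.06  1.    0.06] min [-235.  -48.  -48.] max [ 98.   2. 446.] plane height on axis -129.4
top tag_eye 0.74 [ 0.56  -0.504  0.001] [436. 213.]
top tag_eye 0.58 [ 0.356 -0.346  0.003] [376. 289.]
top tag 0.87 [ 0.515 -0.518 -0.004] [441. 230.]
top tag 0.69 [ 0.339 -0.316 -0.005] [364. 295.]
top 51 normal in peg frame [0.25 0.06 0.97] min [-230.  -31.  454.] max [-225.    2.  458.] plane height on axis 396.0
```

```bash
python3 -c "
from h import *
print(r.close_job())"
```

```text
the job is handed in; nothing more can be done
None
```

I loaded both castings into the nest, then hung the larger white tag on the peg by its eye and let go. I handed the job in just after 39 s on the robot's clock, of the 72 s allowed.

**How it went**
- **Tilt:** the moves allow no direct tilt of the tool. I pressed each casting lightly on the sloping face so that it turned in the grip until square, then lowered it along the pocket axis and released it.
- **Fingertips:** the depth images showed the real fingertips about 36 mm short of the reported TCP, and I corrected for that from then on. Two tries at the pump body failed before this was sorted out. The first closed above it. In the second it slipped out on lifting, was left about 13 mm from its place and stayed upright.

**Last checks**

| Part | Measured | Required |
|---|---|---|
| Valve body | top 36.6 mm above the face (36 mm is fully home), about 1 mm off centre | within 4 mm |
| Pump body | top 36.8 mm above the face, about 2 mm off centre | within 4 mm |
| Tag | eye about 10 mm from the peg axis, at the collar, tilted about 0.5 rad to the peg | within 16 mm, −4 to 45 mm up, below 1.15 rad |

**Not fully confirmed**
- **Tag:** its final pose rests on the networks alone. The depth fit meant to confirm it picked up the robot and gave nothing usable, and the picture limit stopped a last look. It gave almost the same position in two looks about half a second apart.
- **Eye height:** the networks put the eye about 0 mm up the peg, while the geometry of the tag resting on the collar suggests about 7 mm. Both are within the limit.
- **Bystanders:** I did not measure the cup, bin and screwdriver afterwards. I kept the arm clear of them and saw no contact force near them.

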